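Push the filter cassette home and lock it with the square key

ROBOT

A 6-joint arm with a two-finger parallel gripper is mounted at the origin on a cart in front of the work surface, level with it; the furniture and walls round the work are solid. World frame = base frame: x ahead of the robot, y to its left, z up, the work surface at z = 0. Lengths are in m, angles in rad, forces in N, time in s.
With the tool pointing down it reaches from about 0.35 to 0.975 m from the base axis. Payload 7.1 kg.
Tool frame: the origin (TCP) lies at the very end of the fingers, on their centre line; the grasp point (between the pads) lies 19 mm behind it; y points along the fingers, z is the direction in which the jaws open and shut, and the axes are right-handed (so a half turn about y gives the same grasp; the last joint's range is limited). The gripper opens to 88 mm and grips with 3 to 60 N. Pads are 20 mm wide; open, the fingers measure 115 mm over their backs; the gripper's body (75 mm by 178 mm) begins 61 mm behind the grasp point.
Start: joints at [1.138, 0.423, 1.63, -0, 1.089, -0.019], TCP at [0.251, 0.572, 0.223] pointing down, gripper open.
Joint ranges: [-3, 3], [-0.9, 2.11], [0.09, 2.58], [-1.31, 4.45], [0.11, 2.69], [-2.54, 2.54]. Speed limits (rad/s): [2.39, 2.39, 3.01, 3.14, 3.14, 3.14].

INTERFACE

Orientations are given as a rotation vector (axis times angle).
In Python, from workcell import arm gives the robot as it stands.
- The arm moves only by the shell command python3 -m creep 'ROWS' [FORCE]. ROWS is JSON, a list that holds one entry, the list of rows, each a list of 7 numbers: the finger opening in cm, from 0 to 8.78, then the shift along the tool's x, y, z in cm, then the turn, a rotation vector about the tool's x, y, z in rad. In form: [[[gripper, x, y, z, ax, ay, az], ...]]. A call has 1 to 12 rows; each row shifts and turns the commanded pose from where the row before left it, along the tool's axes as they then stand; what a row does not reach is not made up. A row lasts 1/8 s, in which the tool goes at most 62.5 mm and 10.7 degrees, less where a joint would pass 70% of its speed; a pose out of reach is approached as far as the arm can. A call is refused whole if a number of a shift passes 6.25 or a number of a turn 0.188, either way. A call with a gripper value outside its range is refused whole. The fingers move at their own pace and stop on an object; FORCE is the grip in N (left out, the last holds). Time passes only in rows, so rows that do not move let the fingers close. It gives the time, the measured TCP pose, the force and the opening at its end, in the units of the state.
- arm.get_state(): the state, without advancing time (a new reading comes with each control period).
- arm.read_camera(name): name is "scene" or "top"; returns (picture, depth): 400x640x3 uint8, red, green, blue; 400x640 float32, m along the optical axis (not along the pixel's ray), 0 where there is no reading.
- arm.get_calibration(name): a dict with "K" (3x3 intrinsics, pixels), "k1" (the pictures are not rectified: a ray, as slopes to the right and down, at radius r is drawn at 1 + k1 r^2 times it, then the intrinsics apply), "extrinsics" (4x4, takes a point from world to camera coordinates). Camera axes: x right, y down, z forward; pixel columns grow to the right and rows downward; lengths in m; the calibration is good to about 2 mm. A picture is of the moment at which its call begins. get_calibration takes no time and is no camera call.
- arm.job_done(): hands the job in, once; it reports no verdict.
Trained networks look in the newest picture that a camera, given by its name, has taken for a name from the list of things; names that differ only in an ending like _2 or _b are one class to them, and where a whole thing is asked for, a point or a joint stands for the part that bears it (a point fixed in the world has none). Each returns a list of dicts, best first, with "conf" (0 to 1); they miss things now and then, are a little off and sometimes report something else, mostly with a low value. They report only what shows in the picture. A call takes as long as a camera call. They do not tell look-alikes from the thing itself.
- arm.recognise(camera, name): "xyz" ([x, y, z] in m, in the coordinates of the camera as it stood for that picture, good to about 4 mm: the middle of the surface that is visible of it).
- arm.outline_of(camera, name): "region" (400x640 bool, what is visible of it).
The state is a dict: "clock": time; "joint_pos": joint angles; "joint_vel": joint speeds; "joint_efforts": joint torques, N m; "tcp_pos": TCP position; "tcp_rot": TCP orientation; "force": force on the tool from outside, world axes, zero at the start; "torque": the same for the moment, N m; "grip_width": opening from 0.0 (shut) to 1.0 (fully open).
Only numpy, scipy, OpenCV 4.12 (cv2) and the standard library are available. Lean on these libraries where they do the work, as an engineer would, in place of code of your own. Each camera call takes 0.05 s, during which the arm holds its last target.

TASK

Push the filter cassette fully home into the bay of the filter unit, until its face plate sits flat against the housing. Then take the square key from its wooden stand, seat it square in the lock screw on the sloping deck before you start to turn it, and drive the screw clockwise until it stops. Put the key back upright in the large middle hole of its stand and leave the bottles and vials where they stand.

Things in the scene. Friction and masses are not known exactly. Their poses are not given: they have to be found in the camera images.
- filter_unit: Fixed pale grey bench air-filter unit, 180 mm deep (own x), 136 wide (y), 133 high over the round tower at its rear. Origin on the bench, 85 mm behind the middle of its front face; +x points from the front into the bay, z up. The front face is vertical and 45 mm high; from its top edge the deck rises rearward at 25 degrees.
- bay_mouth (a point): Middle of the bay's mouth, on the bench in the plane of the unit's front face; axes as filter_unit's. The bay is a slot 26 mm high at bench level (the bench is its floor), 104 mm wide between plain side walls; over its first 12.5 mm it flares to 118 mm at the mouth.
- cassette: Loose slippery plastic filter cassette, about 0.24 kg: blue-grey face plate 126 mm wide, 24 high, 6 thick, with a push block 44 wide and 4 to 20 high standing 24 out of its front; black frame and white pleats behind. Origin on the bench under the middle of the plate's front surface; +x points to the tail, the way it goes in. Home, its back meets the unit's front: origin 6 mm before the mouth.
- cassette_tail (a point): Middle of the cassette's rear end, on the bench, 88 mm along its +x. The frame is 100 mm wide and 18.5 high (bay walls leave 2 mm a side), tapering to 86 mm over the last 12 mm. At the start it stands in or just before the flared mouth, up to 12 mm off to one side, the cassette skewed by up to 5 degrees.
- lock_socket (a point): Centre of the mouth of the square recess in the lock screw's head, as found; fixed to the unit, so it stays as the screw sinks. Own z is the screw's axis, out of the deck, leaning 25 degrees from vertical towards the unit's front. Head: steel, 30 mm across, 20 mm proud. Recess: 13 mm square, 11 deep, no chamfer. Its clocking about the axis differs each time and is not in this pose: find it by touch.
- lock_screw (a joint): Lock screw, rad: 0 as found, grows clockwise (seen from outside) as it goes in, hard stop at 2.4. It sinks 1.9 mm per rad and holds by friction of 0.15 N m, so a key lightly pressed and turned on the head slips until it drops in the recess. Inside, its point comes down behind a rib of the cassette: it jams near 0.7 if the cassette is not home.
- key: Loose square key driver, 152 mm long, 0.11 kg. Origin at the middle of its working end face, z towards the handle. Steel end 12 mm square and 24 long (faces along own x, y), its first 3 mm tapered to 8 mm square; then an 11 mm round shank; then a round dark green handle, 26.4 mm in diameter, from 76 to 152 mm. It stands upright in the stand.
- key_tip (a point): Middle of the key's working end face (same point as the key's origin); z along the key towards the handle.
- key_stand: Fixed wooden block 92 x 56 mm (own x, y), 46 mm high on a 96 x 60 mm rubber foot. Origin on the bench under its middle.
- stand_hole (a point): Centre of the mouth of the stand's large middle hole, 46 mm above the bench: 21 mm in diameter, 40 mm deep, flat bottom 6 mm above the bench, 2 mm chamfer. The two small holes beside it (31 mm off) are empty.
- flask: Loose clear flask with a white cap, 47 x 68 mm, 110 mm high; origin under its middle. It and the stand may swap sides of the cassette.
- small_vial_1: Loose small amber vial with a grey cap, 23 mm across, 47 mm high; origin under its middle.
- small_vial_2: Loose small amber vial with a grey cap, 23 mm across, 48 mm high; origin under its middle.
- dropper: Loose amber dropper bottle with a green bulb, 62 mm across, 150 mm high; origin under its middle.
- brown_bottle: Loose brown glass bottle, 67 mm across, 153 mm high; origin under its middle.
- hood_wall (a point): A point at the foot of the fume hood's fixed side wall, on its left face (the wall is 18 mm thick, along x). The wall's front edge is 116 mm nearer the robot (-x) and stands upright to 0.295 m, then slopes back at 45 degrees up to 0.57 m. The work lies on its left (+y) side; an arm that starts on its right must come round the front of it or over it.
There are look-alikes about, which are no part of the job. What is shaped like the key but pink is not meant.

How it is judged:
By the outcome, as a careful person would: the job done as asked, in the order asked, and still so for the second after the job is handed in, with the robot touching nothing.
It also fails if it takes over 67 s, if anything falls off the work surface, if the arm or the gripper's body presses on something with over 40 N, if the wrist force passes 120 N, or if a joint passes its speed limit or range.

## Working session

There is one attempt and no reset: what is moved stays moved. The work goes in short steps, Python scripts to look and compute and a shell command to move; the robot and the scene stay as the last step left them, time stands still between calls to the robot, and variables do not carry over. Pictures are saved under pics/ and viewed, and the job is handed in when it is done.

```bash
ls -la; mkdir -p pics; cat > h.py <<'E'
import numpy as np, cv2
from workcell import arm
def cal(n):
    c=arm.get_calibration(n); return np.array(c["K"]),float(c["k1"]),np.array(c["extrinsics"])
E
python3 - <<'E'
from h import *
for k,v in arm.get_state().items(): print(k,np.round(v,4))
for n in ("scene","top"):
    p,d=arm.read_camera(n); cv2.imwrite(f"pics/{n}0.png",p[...,::-1]); np.save(f"pics/{n}0.npy",d); np.save(f"pics/{n}0p.npy",p)
    print(n,cal(n))
E
```

```text
total 12
drwxr-xr-x  3 agent agent 4096 Dec  6 17:03 .
drwxr-xr-x 23 root  root  4096 Dec  6 17:03 ..
drwxr-xr-x  2 agent agent 4096 Dec  6 17:03 pics
clock 0.0
joint_pos [ 1.138   0.4239  1.6307  0.      1.0886 -0.019 ]
joint_vel [ 0.0002 -0.0018  0.0005  0.0005  0.0002  0.0006]
joint_efforts [-1.50000e-03 -5.44644e+01 -2.73674e+01  6.43000e-02  2.28000e-02
 -1.00000e-04]
tcp_pos [0.251  0.5718 0.2219]
tcp_rot [-1.5478  0.3249 -0.3244]
force [-0.3508 -0.568  -0.2468]
torque [-0.0669  0.0179  0.0377]
grip_width 1.0024
scene (array([[383.68318563,   0.        , 321.57772931],
       [  0.        , 383.68318563, 202.57970157],
       [  0.        ,   0.        ,   1.        ]]), -0.048335497052247545, array([[-0.99885705, -0.045784  , -0.01372682,  0.55480826],
       [-0.00983669,  0.47794409, -0.87833518,  0.05022444],
       [ 0.04677435, -0.87719626, -0.47784819,  0.99913016],
       [ 0.        ,  0.        ,  0.        ,  1.        ]]))
top (array([[494.87840537,   0.        , 315.21918128],
       [  0.        , 494.87840537, 197.15069482],
       [  0.        ,   0.        ,   1.        ]]), -0.02449847473130795, array([[-0.02116302, -0.99977327,  0.00235283,  0.05546817],
       [-0.99398243,  0.02078733, -0.10754917,  0.55000899],
       [ 0.10747588, -0.00461474, -0.99419698,  1.28454087],
       [ 0.        ,  0.        ,  0.        ,  1.        ]]))
```

View pics/scene0.png

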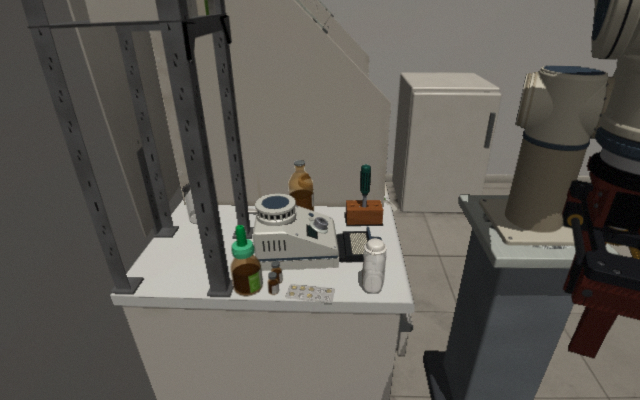

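View pics/top0.png

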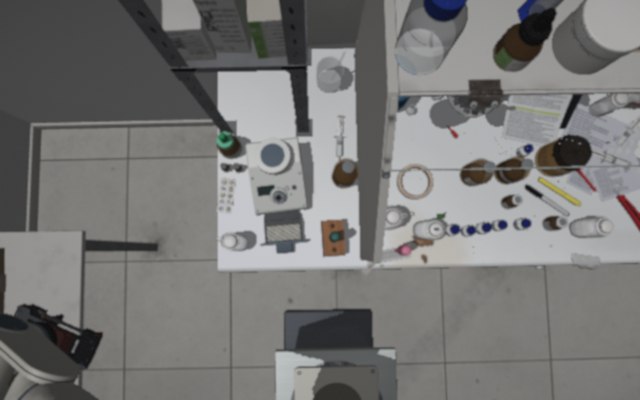

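The scene view shows the unit at about (290,235), with the cassette to its right at (357,245) and the key in its stand at (365,200). The flask is at (374,265), and the dropper and vials are at (245–275,275). The top view shows the unit at (275,175), cassette at (284,232), stand at (335,238), flask at (235,241) and the hood wall at about x=375.

```bash
cat >> h.py <<'E'
def unproj(n,u,v,z):
    K,k1,E=cal(n); xd=(u-K[0,2])/K[0,0]; yd=(v-K[1,2])/K[1,1]
    x,y=xd,yd
    for _ in range(20):
        s=1+k1*(x*x+y*y); x,y=xd/s,yd/s
    p=np.stack([x*z,y*z,z*np.ones_like(x)],-1) 
    return (p-E[:3,3])@E[:3,:3]
def proj(n,P):
    K,k1,E=cal(n); p=np.asarray(P)@E[:3,:3].T+E[:3,3]; x=p[...,0]/p[...,2]; y=p[...,1]/p[...,2]
    s=1+k1*(x*x+y*y); return np.stack([K[0,0]*x*s+K[0,2],K[1,1]*y*s+K[1,2]],-1)
def cloud(n,d):
    v,u=np.mgrid[0:400,0:640].astype(float); return unproj(n,u,v,d)
def cam2w(n,p):
    K,k1,E=cal(n); return (np.asarray(p)-E[:3,3])@E[:3,:3]
E
python3 - <<'E'
from h import *
for n in ("scene","top"):
    for name in ("filter_unit","cassette","key","key_stand","lock_socket","flask","stand_hole","cassette_tail","bay_mouth"):
        for r in arm.recognise(n,name)[:3]: print(n,name,round(r["conf"],2),np.round(cam2w(n,r["xyz"]),4))
print(arm.get_state()["clock"])
for n in ("scene","top"):
    C=cloud(n,np.load(f"pics/{n}0.npy")); np.save(f"pics/{n}C.npy",C)
E
python3 - <<'E'
import cv2
a=cv2.imread('pics/top0.png')[90:280,200:400]; cv2.imwrite('pics/topz.png',cv2.resize(a,None,fx=3.1,fy=3.1,interpolation=cv2.INTER_CUBIC)[:600])
a=cv2.imread('pics/scene0.png')[150:310,220:400]; cv2.imwrite('pics/scenez.png',cv2.resize(a,None,fx=3.7,fy=3.7,interpolation=cv2.INTER_CUBIC))
E
```

```text
scene filter_unit 0.72 [0.6108 0.2046 0.0723]
scene cassette 0.68 [0.4774 0.137  0.0162]
scene key 0.54 [0.4421 0.0063 0.1177]
scene key_stand 0.89 [0.4461 0.0295 0.0354]
scene key_stand 0.17 [0.441  0.0099 0.1184]
scene key_stand 0.17 [ 0.6039 -0.012   0.0986]
scene lock_socket 0.59 [0.5532 0.1482 0.0738]
scene flask 0.81 [0.4413 0.2852 0.0686]
scene stand_hole 0.73 [0.4477 0.028  0.0338]
scene cassette_tail 0.73 [0.4777 0.1314 0.0179]
scene cassette_tail 0.6 [0.5536 0.1484 0.075 ]
scene bay_mouth 0.55 [0.6098 0.2043 0.0746]
top filter_unit 0.92 [0.6023 0.1403 0.0837]
top cassette 0.91 [0.4655 0.1335 0.02  ]
top cassette 0.64 [0.6319 0.2863 0.0349]
top key 0.73 [ 0.407  -0.1653  0.1482]
top key_stand 0.91 [0.4387 0.0019 0.0489]
top lock_socket 0.81 [0.5504 0.1356 0.0749]
top cassette_tail 0.57 [0.4659 0.1312 0.015 ]
top bay_mouth 0.72 [0.6032 0.1404 0.0819]
1.0
```

View pics/topz.png

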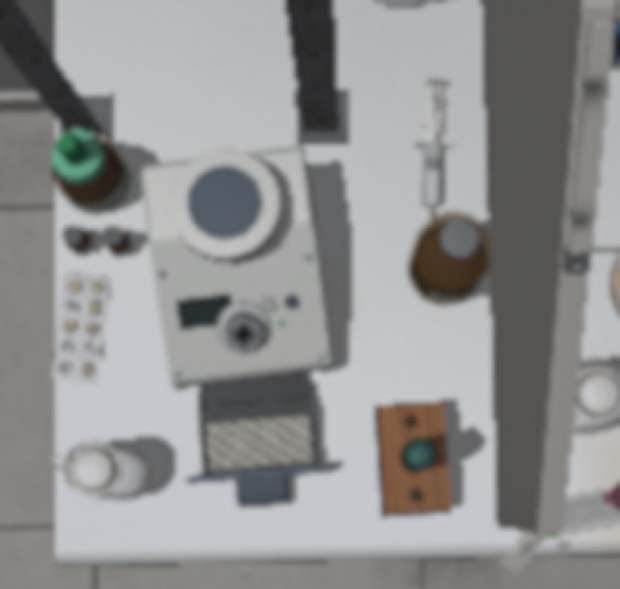

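View pics/scenez.png

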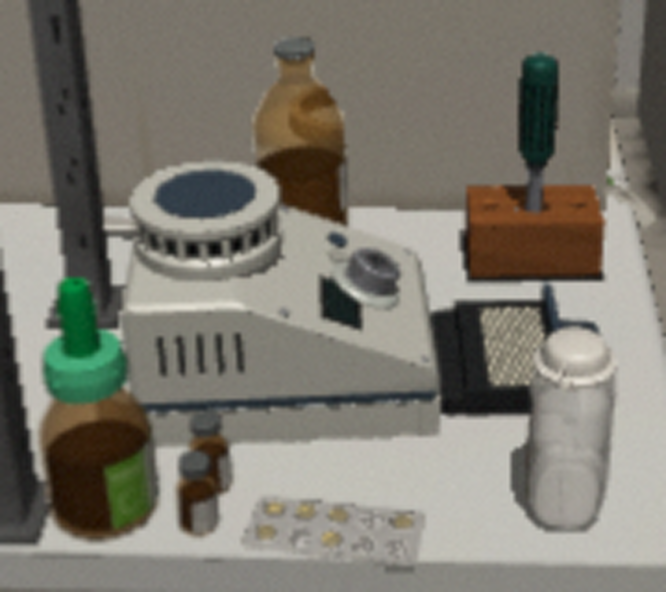

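```bash
python3 - <<'E'
from h import *
C={n:np.load(f"pics/{n}C.npy") for n in("scene","top")}
for n in C:
    c=C[n]; m=(c[...,0]>.42)&(c[...,0]<.75)&(c[...,1]>-.03)&(c[...,1]<.3)&(abs(c[...,2])<.012)
    P=c[m]; A=np.c_[P[:,:2],np.ones(len(P))]; s=np.linalg.lstsq(A,P[:,2],rcond=None)[0]; print(n,"bench",s,np.std(P[:,2]-A@s),m.sum())
# unit
for nm in ("filter_unit","key_stand","cassette"):
  for n in C:
    r=arm.outline_of(n,nm)
    if not r: print(n,nm,"none"); continue
    m=r[0]["region"]; np.save(f"pics/m_{n}_{nm}.npy",m)
    P=C[n][m]; print(n,nm,r[0]["conf"],m.sum(),"lo",np.round(np.percentile(P,2,axis=0),3),"hi",np.round(np.percentile(P,98,axis=0),3))
# unit: min area rect of points z>.03 top
c=C["top"];m=np.load("pics/m_top_filter_unit.npy"); P=c[m]; P=P[(P[:,2]>.03)&(P[:,2]<.14)]
print(cv2.minAreaRect(P[:,:2].astype(np.float32)*1000))
m=np.load("pics/m_top_key_stand.npy"); P=c[m]; P=P[(P[:,2]>.035)&(P[:,2]<.055)]
print(cv2.minAreaRect(P[:,:2].astype(np.float32)*1000),np.median(P[:,2]))
m=np.load("pics/m_top_cassette.npy"); P=c[m]; P=P[(P[:,2]>.012)&(P[:,2]<.055)]
print(cv2.minAreaRect(P[:,:2].astype(np.float32)*1000),np.median(P[:,2]))
print(arm.get_state()["clock"])
E
```

```text
scene bench [ 0.00665522 -0.00488556 -0.00078313] 0.0031953122281542464 4191
top bench [-0.00303146  0.0012129   0.00199187] 0.0034872231259721583 7706
scene filter_unit 0.7 5389 lo [0.516 0.081 0.003] hi [0.686 0.222 0.134]
top filter_unit 0.57 3826 lo [0.515 0.075 0.045] hi [0.686 0.208 0.137]
scene key_stand none
top key_stand 0.82 709 lo [ 0.397 -0.028  0.003] hi [0.485 0.028 0.132]
scene cassette 0.68 899 lo [0.435 0.083 0.002] hi [0.511 0.187 0.025]
top cassette 0.82 1356 lo [0.41  0.081 0.006] hi [0.513 0.179 0.026]
((603.174072265625, 143.16439819335938), (180.25265502929688, 136.3377227783203), 5.487297058105469)
((442.25103759765625, -1.2033920288085938), (91.50424194335938, 56.0718879699707), 2.678171396255493) 0.0458393290848204
((460.6197509765625, 127.5201416015625), (109.5141830444336, 113.30226135253906), 5.931441307067871) 0.017419179959855258
1.3
```

```bash
cat >> h.py <<'E'
from scipy.spatial.transform import Rotation as R
def frame(x,y,deg):
    a=np.radians(deg); T=np.eye(4); T[:2,:2]=[[np.cos(a),-np.sin(a)],[np.sin(a),np.cos(a)]]; T[:2,3]=x,y; return T
def ap(T,P): return np.asarray(P,float)@T[:3,:3].T+T[:3,3]
def box(x0,x1,y0,y1,z0,z1):
    c=np.array([[x,y,z] for x in(x0,x1) for y in(y0,y1) for z in(z0,z1)]); 
    return [(c[i],c[j]) for i in range(8) for j in range(i) if bin(i^j).count('1')==1]
def circ(r,z,n=24,ax=None):
    t=np.linspace(0,2*np.pi,n+1); p=np.c_[r*np.cos(t),r*np.sin(t),z+0*t]; return list(zip(p[:-1],p[1:]))
def draw(n,img,segs,T,col,x0,y0,s):
    for a,b in segs:
        p=(proj(n,ap(T,np.array([a,b])))-[x0,y0]+.5)*s-.5
        cv2.line(img,tuple(int(v*16) for v in p[0]),tuple(int(v*16) for v in p[1]),col,1,cv2.LINE_AA,4)
def crop(n,p,x0,x1,y0,y1,s): return cv2.resize(np.ascontiguousarray(p[y0:y1,x0:x1,::-1]),None,fx=s,fy=s,interpolation=cv2.INTER_CUBIC)
def tilt(T,x,z,y=0,deg=25):  # lock frame in unit frame: z leans to -x
    L=np.eye(4); L[:3,:3]=R.from_euler('y',-deg,degrees=True).as_matrix(); L[:3,3]=x,y,z; return T@L
E
python3 - <<'E'
from h import *
st=arm.get_state(); print(np.round(R.from_rotvec(st["tcp_rot"]).as_matrix(),3))
C={n:np.load(f"pics/{n}C.npy") for n in("scene","top")}
# lock head local: in unit mouth frame
U=frame(.6032,.1432,5.49); M=U.copy(); M[:3,3]=ap(U,[[-.09,0,0]])[0]; print("mouth",M[:3,3])
for n in C:
    P=C[n].reshape(-1,3); q=(P-M[:3,3])@M[:3,:3]
    m=(q[:,0]>-.005)&(q[:,0]<.09)&(abs(q[:,1])<.06)&(q[:,2]>.03)&(q[:,2]<.2)
    q=q[m]; h=(q[:,2]-.045-q[:,0]*np.tan(np.radians(25)))*np.cos(np.radians(25))
    b=q[abs(h)<.004]; A=np.c_[b[:,:2],np.ones(len(b))]; s=np.linalg.lstsq(A,b[:,2],rcond=None)[0]
    print(n,"deck",s,np.degrees(np.arctan(s[0])),len(b))
    t=q[(h>.008)&(h<.03)]; ht=h[(h>.008)&(h<.03)]
    print(" head",len(t),t.mean(0),t.min(0),t.max(0),np.percentile(ht,[50,90,98]))
    # foot-projected along axis
    ax=np.array([-np.sin(np.radians(25)),0,np.cos(np.radians(25))]); f=t-ht[:,None]*ax
    k=ht>.015; print(" top foot",f[k].mean(0),cv2.minEnclosingCircle((f*1000)[:,[0,1]].astype(np.float32)), k.sum())
E
```

```text
[[ 0.916 -0.     0.402]
 [-0.402  0.     0.916]
 [-0.    -1.     0.   ]]
mouth [0.51361284 0.13458952 0.        ]
scene deck [0.46168127 0.00573939 0.04574223] 24.78188580555057 882
 head 119 [0.03723804 0.00706564 0.08011653] [ 0.02240658 -0.01206057  0.06892681] [0.05194306 0.02002073 0.08770265] [0.01722216 0.01936121 0.01997525]
 top foot [0.0433009  0.00496283 0.06519154] ((44.49878692626953, 3.980076789855957), 16.051515579223633) 79
top deck [0.46421156 0.00640287 0.04559268] 24.901273521906713 1328
 head 137 [0.03667395 0.00059389 0.0799355 ] [ 0.01868755 -0.02149362  0.06443201] [0.08986    0.05795666 0.11119571] [0.0175669  0.02138976 0.02398627]
 top foot [ 0.04218846 -0.0002928   0.0646728 ] ((63.78375244140625, 19.3111629486084), 47.73479080200195) 89
```

```bash
cat > ov.py <<'E'
from h import *
def overlay(tag,U,Cs,S,lx,ly,key=None):
    M=U.copy(); M[:3,3]=ap(U,[[-.085,0,0]])[0]
    t=np.tan(np.radians(25))
    L=tilt(M,lx,.045+lx*t,ly)
    for n,(x0,x1,y0,y1),s in (("top",(215,365,130,265),4.4),("scene",(225,395,155,300),4)):
        p=np.load(f"pics/{tag}_{n}.npy"); im=crop(n,p,x0,x1,y0,y1,s)
        us=[((0,y,0),(0,y,.045)) for y in(-.068,.068)]+[((0,-.068,z),(0,.068,z)) for z in(0,.045)]+[((0,y,.045),(.1,y,.045+.1*t)) for y in(-.068,.068)]+[((0,y,0),(.18,y,0)) for y in(-.068,.068)]+[((.18,-.068,0),(.18,.068,0))]
        draw(n,im,us,M,(0,0,255),x0,y0,s)
        draw(n,im,circ(.015,.02)+circ(.015,0)+box(-.0065,.0065,-.0065,.0065,.02,.02),L,(0,255,255),x0,y0,s)
        draw(n,im,box(0,.006,-.063,.063,0,.024)+box(-.024,0,-.022,.022,.004,.02)+[((.006,y,.0185),(.076,y,.0185)) for y in(-.05,.05)]+[((.088,-.043,.0185),(.088,.043,.0185))]+[((.076,y*50,.0185),(.088,y*43,.0185)) for y in(-.001,.001)],Cs,(0,255,0),x0,y0,s)
        draw(n,im,box(-.046,.046,-.028,.028,0,.046)+circ(.0105,.046),S,(255,0,255),x0,y0,s)
        if key is not None: draw(n,im,circ(.0132,.152)+circ(.0132,.076),key,(255,255,0),x0,y0,s)
        cv2.imwrite(f"pics/ov_{tag}_{n}.png",im)
    return M,L
E
cp pics/top0p.npy pics/a_top.npy; cp pics/scene0p.npy pics/a_scene.npy
python3 - <<'E'
from ov import *
U=frame(.6032-.005*.995,.1432-.005*.096,5.49)
Cs=frame(.430,.128,2); S=frame(.44225,-.0012,2.68); K=S.copy(); K[2,3]=.006
overlay("a",U,Cs,S,.0435,.002,K)
E
```

```text
(no output)
```

View pics/ov_a_top.png

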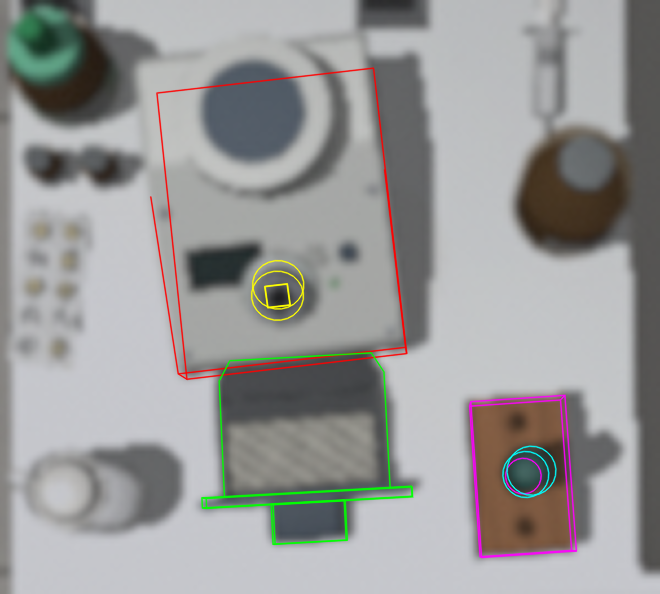

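View pics/ov_a_scene.png

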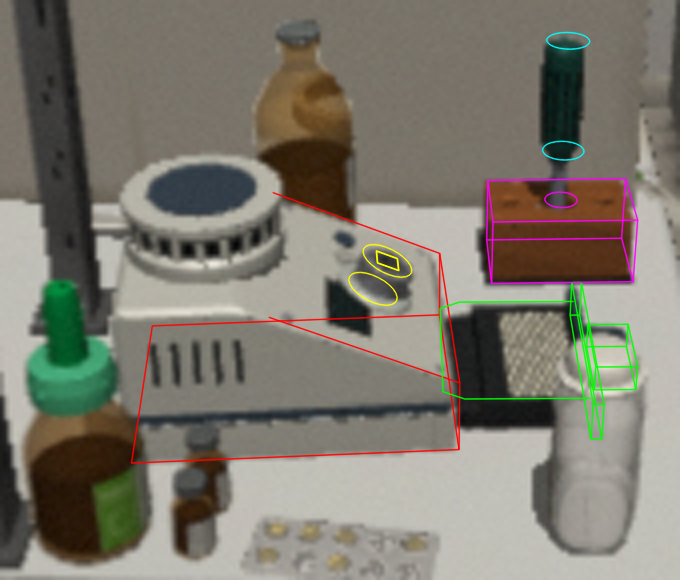

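```bash
python3 - <<'E'
from h import *
C={n:np.load(f"pics/{n}C.npy") for n in("scene","top")}
for n in C:
    K,k1,E=cal(n); print(n,"campos",-E[:3,:3].T@E[:3,3])
print(proj("scene",C["scene"][200,300]),proj("top",C["top"][300,500]))
M=frame(.51361,.13459,5.49)
q=(C["scene"].reshape(-1,3)-M[:3,3])@M[:3,:3]
m=(q[:,0]>.01)&(q[:,0]<.15)&(abs(q[:,1]-.068)<.012)&(q[:,2]>.008)&(q[:,2]<.04); b=q[m]
f=np.polyfit(b[:,0],b[:,1],1); r=b[:,1]-np.polyval(f,b[:,0]); k=abs(r)<.004; f=np.polyfit(b[k,0],b[k,1],1)
print("side",f,np.degrees(f[0]),k.sum(),np.std(r[k]))
# front edge from scene: side-face points max -x ; per image row
c=(C["scene"]-M[:3,3])@M[:3,:3]
for v in range(250,268,2):
    mm=(abs(c[v,:,1]-.068)<.01)&(c[v,:,2]>.005)&(c[v,:,2]<.05)&(c[v,:,0]<.1)
    u=np.where(mm)[0]
    if len(u): print(v,u.max(),np.round(c[v,u.max()-1:u.max()+2],4).tolist())
# top: deck edge per column
c=(C["top"]-M[:3,3])@M[:3,:3]
mm=(c[...,2]>.038)&(c[...,2]<.07)&(abs(c[...,1])<.075)&(c[...,0]<.05)
for u in range(255,310,6):
    v=np.where(mm[:,u])[0]
    if len(v): print(u,v.max(),np.round(c[v.max(),u],4))
for v in range(175,215,8):
    w=np.where((c[v,:,2]>.038)&(abs(c[v,:,1])<.08))[0]; print(v,np.round(c[v,w.min()],4),np.round(c[v,w.max()],4))
E
```

```text
scene campos [0.50793452 0.8778301  0.52916218]
top campos [0.40981599 0.04995019 1.33610916]
[300. 200.] [500. 300.]
side [0.00832257 0.06944159] 0.4768482477962395 721 0.0011836186726897145
250 338 [[0.0054, 0.0689, 0.0465], [0.0028, 0.064, 0.0429], [-0.0033, 0.023, 0.0133]]
252 338 [[0.0054, 0.0699, 0.042], [0.0028, 0.0645, 0.0379], [-0.0025, 0.0318, 0.014]]
254 338 [[0.0053, 0.0691, 0.0361], [0.0029, 0.0662, 0.0338], [-0.002, 0.0379, 0.013]]
256 338 [[0.0052, 0.0681, 0.03], [0.003, 0.0675, 0.0295], [-0.0013, 0.0463, 0.0136]]
258 338 [[0.0052, 0.0684, 0.0249], [0.0031, 0.0697, 0.0257], [-0.0009, 0.0501, 0.0109]]
260 338 [[0.0052, 0.0689, 0.0198], [0.0033, 0.0716, 0.0218], [-0.0011, 0.0492, 0.0046]]
262 338 [[0.0052, 0.0697, 0.0151], [0.0029, 0.0684, 0.0139], [-0.0008, 0.0522, 0.0014]]
264 338 [[0.0052, 0.0696, 0.0095], [0.0032, 0.0713, 0.0107], [-0.0003, 0.0583, 0.0005]]
266 337 [[0.0072, 0.0672, 0.0022], [0.0053, 0.0709, 0.005], [0.003, 0.0696, 0.0039]]
255 213 [0.0042 0.068  0.0416]
261 213 [0.0017 0.0517 0.049 ]
267 212 [0.0031 0.0364 0.0424]
273 212 [0.0014 0.0209 0.0405]
279 211 [0.0011 0.0043 0.0526]
285 211 [ 0.0001 -0.0108  0.0434]
291 210 [ 0.0011 -0.0266  0.0413]
297 209 [ 0.002  -0.0425  0.039 ]
303 208 [ 0.0023 -0.0585  0.0445]
175 [-0.1114 -0.0743  1.3361] [ 0.0841 -0.0661  0.0786]
183 [0.0793 0.0689 0.077 ] [-0.1114 -0.0743  1.3361]
191 [0.0588 0.0664 0.0724] [-0.1114 -0.0743  1.3361]
199 [0.0385 0.0666 0.0672] [-0.1114 -0.0743  1.3361]
207 [0.0184 0.0671 0.0591] [-0.1114 -0.0743  1.3361]
```

```bash
python3 - <<'E'
from ov import *
M=frame(.5145,.1356,5.7); t=np.tan(np.radians(25))
ims=[]
for n,(x0,x1,y0,y1),s in (("top",(262,296,180,210),11.5),("scene",(300,338,205,240),10)):
    p=np.load(f"pics/a_{n}.npy")
    a=crop(n,p,x0,x1,y0,y1,s); b=a.copy()
    L=tilt(M,.043,.045+.043*t,.002)
    draw(n,b,circ(.015,.02)+circ(.009,.02)+circ(.015,0),L,(0,255,255),x0,y0,s)
    cv2.imwrite(f"pics/lk_{n}.png",np.hstack([a,b]))
E
```

```text
(no output)
```

View pics/lk_top.png

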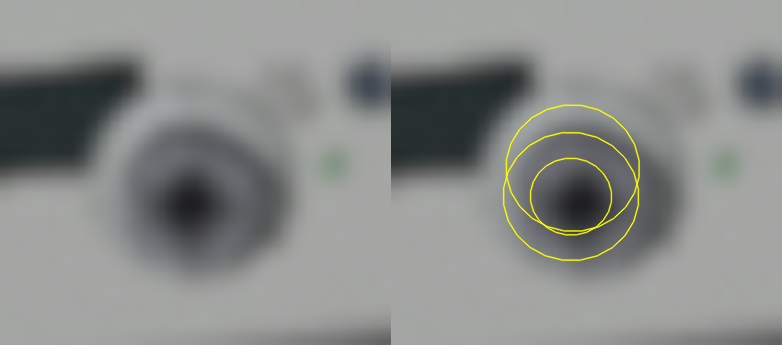

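View pics/lk_scene.png

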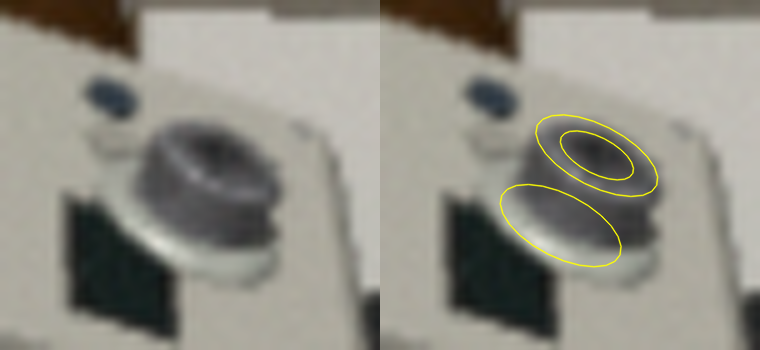

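```bash
python3 - <<'E'
from ov import *
Cs=frame(.430,.128,2)
n="top"; x0,x1,y0,y1,s=258,312,205,258,7
p=np.load("pics/a_top.npy"); a=crop(n,p,x0,x1,y0,y1,s); b=a.copy()
draw(n,b,box(0,.006,-.063,.063,0,.024)+box(-.024,0,-.022,.022,.004,.02)+[((.006,y,.0185),(.076,y,.0185)) for y in(-.05,.05)]+[((.088,-.043,.0185),(.088,.043,.0185))],Cs,(0,255,0),x0,y0,s)
cv2.imwrite("pics/cs_top.png",np.hstack([a,b]))
C=np.load("pics/topC.npy"); 
for u in range(268,308,4):
    col=C[225:258,u]; k=np.where(col[:,2]>.010)[0]; print(u,k.max()+225,np.round(col[k.max()],4), np.round(col[k.max()-3:k.max()+2,2],4))
E
```

```text
268 245 [0.4272 0.1711 0.0248] [0.0052 0.0276 0.0253 0.0248 0.0046]
272 244 [0.4297 0.1608 0.0212] [ 0.014   0.0085  0.0245  0.0212 -0.0015]
276 248 [0.419  0.1505 0.0193] [0.0201 0.0141 0.0227 0.0193 0.0001]
280 253 [0.4056 0.1398 0.0236] [0.0217 0.0207 0.0205 0.0236 0.0011]
284 253 [0.4053 0.1296 0.0179] [ 0.018   0.0216  0.0163  0.0179 -0.0045]
288 252 [0.4078 0.1188 0.0214] [ 0.0274  0.0183  0.0143  0.0214 -0.004 ]
292 252 [0.4075 0.1085 0.0153] [ 0.0182  0.0209  0.0213  0.0153 -0.0015]
296 253 [0.4098 0.05   1.3361] [-0.0034  0.0029 -0.0019  1.3361 -0.0022]
300 242 [0.4334 0.0865 0.0249] [ 0.0084  0.0056  0.0228  0.0249 -0.0022]
304 242 [0.4331 0.076  0.0252] [ 0.0029  0.0268  0.0247  0.0252 -0.0011]
```

View pics/cs_top.png

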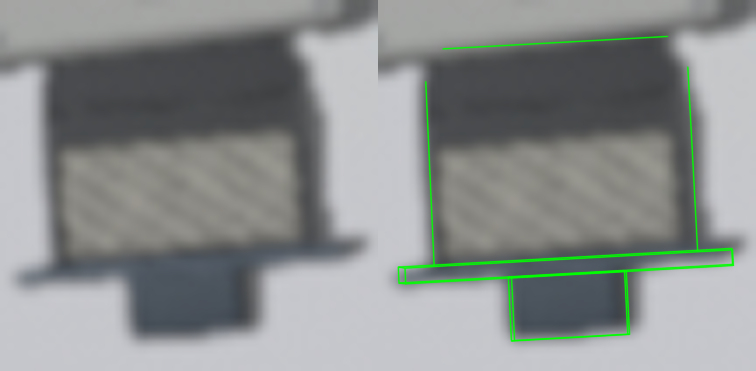

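```bash
cat > dl.py <<'E'
# usage: dl.py x y z yawdeg [tiltdeg]  : delta (cm, rad) to tool pose: jaw(z) axis at yaw+90, tool y down, tilted fwd by tilt about jaw axis
import sys; from h import *
def target(yaw,tl=0):
    a=np.radians(yaw); z=np.array([-np.sin(a),np.cos(a),0]); f=np.array([np.cos(a),np.sin(a),0]); t=np.radians(tl)
    y=np.array([0,0,-1])*np.cos(t)+f*np.sin(t); x=np.cross(y,z); return np.c_[x,y,z]
if __name__=="__main__":
    s=arm.get_state(); R0=R.from_rotvec(s["tcp_rot"]).as_matrix(); p=np.array(s["tcp_pos"])
    print("t",round(s["clock"],2),"p",np.round(p,4),"F",np.round(s["force"],1),"T",np.round(s["torque"],2),"g",round(s["grip_width"]*8.78,2),"q",np.round(s["joint_pos"],3))
    y=R0[:,1]; print("tooly",np.round(y,4),"jaw",np.round(R0[:,2],4))
    if len(sys.argv)>4:
        v=[float(a) for a in sys.argv[1:]]; Rt=target(*v[3:])
        print("shift cm",np.round(R0.T@(np.array(v[:3])-p)*100,2),"turn",np.round(R.from_matrix(R0.T@Rt).as_rotvec(),4))
E
python3 dl.py .414 .1265 .222 3.5
```

```text
t 1.3 p [0.2513 0.5723 0.2227] F [-0.3  0.4  0.2] T [ 0.   -0.01 -0.04] g 8.77 q [ 1.138  0.423  1.63   0.     1.089 -0.019]
tooly [-0.  0. -1.] jaw [0.4021 0.9156 0.    ]
shift cm [ 32.82   0.07 -34.27] turn [-0.     -0.4749 -0.    ]
```

```bash
python3 -m creep '[[[8.78,0,0,0,0,-0.158,0],[8.78,0,0,0,0,-0.158,0],[8.78,0,0,0,0,-0.159,0],[8.78,1.35,0,-4.5,0,0,0],[8.78,1.35,0,-4.5,0,0,0],[8.78,1.35,0,-4.5,0,0,0]]]' 20; python3 dl.py .414 .1265 .222 3.5
```

```text
clock: 2.05
tcp_pos: [0.3003, 0.4388, 0.2227]
tcp_rot: [-1.57, -0.049, 0.048]
force: [1.0, 1.2, -0.1]
grip_width: 0.998
t 2.05 p [0.3003 0.4388 0.2227] F [ 1.   1.2 -0.1] T [ 0.06 -0.02  0.05] g 8.76 q [ 0.948  0.287  1.836 -0.     1.019 -0.684]
tooly [ 3.e-04  2.e-04 -1.e+00] jaw [-6.180e-02  9.981e-01  1.000e-04]
shift cm [  9.42   0.07 -31.87] turn [-0.0001  0.0007  0.0003]
```

```bash
python3 -m creep '[[[8.78,1.34,0,-4.55,0,0,0],[8.78,1.34,0,-4.55,0,0,0],[8.78,1.34,0,-4.55,0,0,0],[8.78,1.34,0,-4.55,0,0,0],[8.78,1.34,0,-4.55,0,0,0],[8.78,1.34,0,-4.55,0,0,0],[8.78,1.34,0,-4.55,0,0,0],[8.78,0,4,0,0,0,0],[8.78,0,4,0,0,0,0],[8.78,0,4,0,0,0,0],[8.78,0,2,0,0,0,0]]]'; python3 dl.py .414 .1265 .005 3.5; python3 - <<'E'
from h import *
for n in("top","scene"):
    p,d=arm.read_camera(n); np.save(f"pics/b_{n}.npy",p); np.save(f"pics/b_{n}d.npy",d)
    a=crop(n,p,*((200,380,120,290) if n=="top" else (225,425,130,300)),3.5); cv2.imwrite(f"pics/b_{n}.png",a)
E
```

```text
clock: 3.42
tcp_pos: [0.4123, 0.1275, 0.081]
tcp_rot: [-1.571, -0.046, 0.049]
force: [0.7, 0.2, 0.4]
grip_width: 0.999
t 3.42 p [0.4123 0.1275 0.081 ] F [0.7 0.2 0.4] T [ 0.02  0.01 -0.01] g 8.77 q [ 0.272  0.395  2.134  0.     0.614 -1.359]
tooly [-2.e-03 -6.e-04 -1.e+00] jaw [-6.090e-02  9.981e-01 -4.000e-04]
shift cm [ 0.18  7.6  -0.11] turn [ 0.0004 -0.0001 -0.002 ]
```

View pics/b_scene.png

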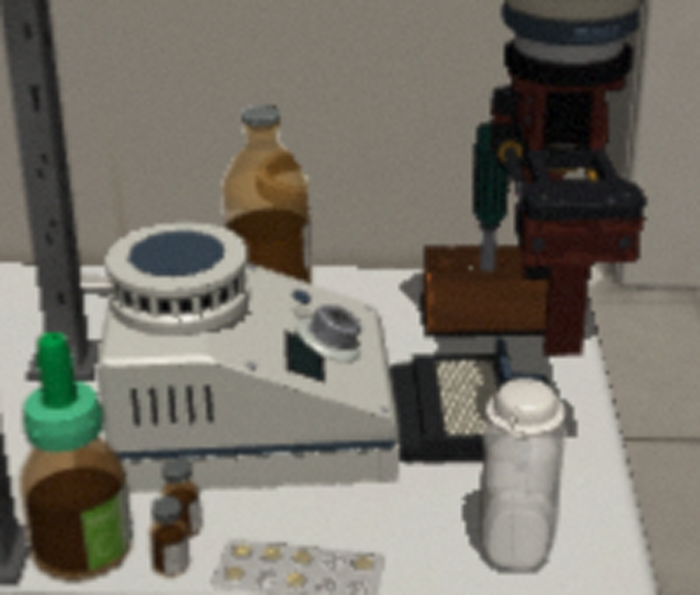

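View pics/b_top.png

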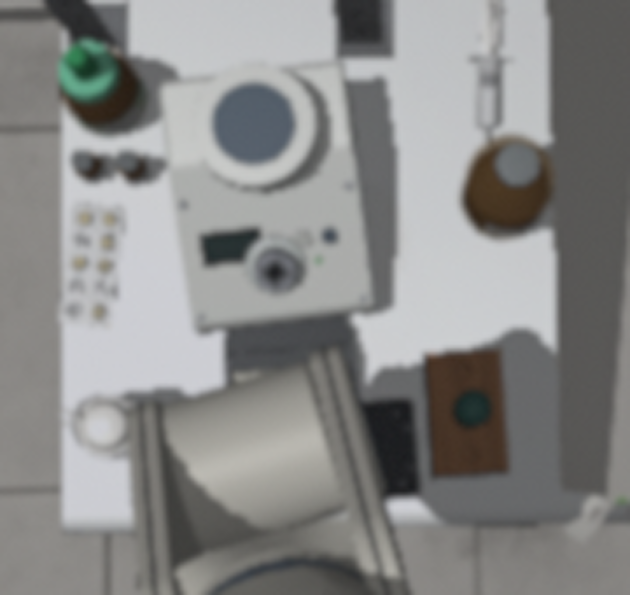

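```bash
python3 -m creep '[[[8.78,0.1,3,-0.1,0,0,0],[8.78,0,3,0,0,0,0],[8.78,0,1.4,0,0,0,0],[4.0,0,0,0,0,0,0],[4.0,0,0,0,0,0,0],[4.0,0,0,0,0,0,0],[4.0,0,0,0,0,0,0]]]' 15; python3 dl.py .4144 .1254 .006 5.6
```

```text
clock: 4.4
tcp_pos: [0.4145, 0.127, 0.0093]
tcp_rot: [-1.57, -0.049, 0.047]
force: [-0.8, 0.4, 0.8]
grip_width: 0.583
t 4.4 p [0.4145 0.127  0.0093] F [-0.8  0.4  0.8] T [ 0.05 -0.02 -0.02] g 5.12 q [ 0.27   0.556  2.147 -0.     0.438 -1.362]
tooly [ 1.2e-03  3.0e-04 -1.0e+00] jaw [-6.120e-02  9.981e-01  2.000e-04]
shift cm [-0.02  0.33 -0.16] turn [-0.0002 -0.0365  0.0012]
```

```bash
python3 -m creep '[[[4.0,0,0.3,0,0,0,0],[4.0,0,0,0,0,0,0],[4.0,0,0,0,0,0,0],[4.0,0,0,0,0,0,0]]]' 15; python3 dl.py .4144 .1254 .006 5.6
```

```text
clock: 4.9
tcp_pos: [0.4144, 0.127, 0.0058]
tcp_rot: [-1.57, -0.049, 0.048]
force: [-0.5, 0.7, 5.3]
grip_width: 0.498
t 4.9 p [0.4144 0.127  0.0058] F [-0.5  0.7  5.3] T [ 0.25 -0.02  0.11] g 4.37 q [ 0.27   0.564  2.147  0.     0.43  -1.362]
tooly [ 5.e-04  2.e-04 -1.e+00] jaw [-6.120e-02  9.981e-01  1.000e-04]
shift cm [-0.01 -0.02 -0.16] turn [-0.0001 -0.0365  0.0005]
```

```bash
python3 -m creep '[[[4.0,0,-0.1,-0.15,0,-0.036,0],[4.0,0.8,0,0,0,0,0],[4.0,0.8,0,0,0,0,0],[4.0,0.8,0,0,0,0,0]]]' 15; python3 dl.py .492 .133 .006 5.6;  python3 -m creep '[[[4.0,0.8,0,0,0,0,0],[4.0,0.8,0,0,0,0,0],[4.0,0,0,0,0,0,0]]]'; python3 dl.py .492 .133 .006 5.6
```

```text
clock: 5.4
tcp_pos: [0.4385, 0.1277, 0.0065]
tcp_rot: [-1.57, -0.076, 0.076]
force: [-0.4, -0.3, 2.1]
grip_width: 0.502
t 5.4 p [0.4385 0.1277 0.0065] F [-0.4 -0.3  2.1] T [ 0.03  0.3  -0.04] g 4.41 q [ 0.257  0.578  2.097 -0.     0.467 -1.41 ]
tooly [-4.e-04 -1.e-04 -1.e+00] jaw [-9.660e-02  9.953e-01 -1.000e-04]
shift cm [5.38 0.05 0.01] turn [ 0.0001 -0.001  -0.0004]
clock: 5.78
tcp_pos: [0.4554, 0.1295, 0.0067]
tcp_rot: [-1.569, -0.078, 0.075]
force: [1.3, 0.1, 1.0]
grip_width: 0.498
t 5.78 p [0.4554 0.1295 0.0067] F [1.3 0.1 1. ] T [ 0.01 -0.1  -0.05] g 4.38 q [ 0.252  0.589  2.062 -0.     0.488 -1.416]
tooly [ 1.7e-03  4.0e-04 -1.0e+00] jaw [-9.690e-02  9.953e-01  2.000e-04]
shift cm [ 3.68  0.08 -0.  ] turn [-0.0002 -0.0007  0.0018]
```

```bash
python3 -m creep '[[[4.0,0.8,0,0,0,0,0],[4.0,0.8,0,0,0,0,0],[4.0,0.8,0,0,0,0,0],[4.0,0.5,0,0,0,0,0],[4.0,0.2,0,0,0,0,0],[4.0,0,0,0,0,0,0]]]'; python3 dl.py .492 .133 .006 5.6
```

```text
clock: 6.52
tcp_pos: [0.4852, 0.1323, 0.0067]
tcp_rot: [-1.569, -0.077, 0.076]
force: [-0.1, -0.5, 0.8]
grip_width: 0.501
t 6.53 p [0.4852 0.1323 0.0067] F [-0.1 -0.5  0.8] T [-0.01 -0.05 -0.04] g 4.4 q [ 0.243  0.611  1.998 -0.     0.532 -1.425]
tooly [ 7.e-04  1.e-04 -1.e+00] jaw [-0.0971  0.9953  0.    ]
shift cm [0.68 0.07 0.  ] turn [-0.     -0.0005  0.0007]
```

```bash
python3 -m creep '[[[4.0,0.3,0,0,0,0,0],[4.0,0.2,0,0,0,0,0],[4.0,0.15,0,0,0,0,0],[4.0,0,0,0,0,0,0]]]'; python3 dl.py .492 .133 .006 5.6; python3 -m creep '[[[4.0,0.15,0,0,0,0,0],[4.0,0.15,0,0,0,0,0],[4.0,0,0,0,0,0,0]]]';python3 dl.py .492 .133 .006 5.6
```

```text
clock: 7.02
tcp_pos: [0.4916, 0.1329, 0.0067]
tcp_rot: [-1.569, -0.077, 0.076]
force: [-0.8, -1.0, 1.6]
grip_width: 0.498
t 7.03 p [0.4916 0.1329 0.0067] F [-0.8 -1.   1.6] T [-0.02  0.18  0.  ] g 4.37 q [ 0.241  0.616  1.984 -0.     0.541 -1.427]
tooly [ 4.e-04  1.e-04 -1.e+00] jaw [-9.700e-02  9.953e-01  1.000e-04]
shift cm [0.04 0.07 0.  ] turn [-0.0001 -0.0006  0.0004]
clock: 7.4
tcp_pos: [0.4931, 0.133, 0.0066]
tcp_rot: [-1.57, -0.074, 0.079]
force: [-4.6, -0.4, 6.4]
grip_width: 0.498
t 7.4 p [0.4931 0.133  0.0066] F [-4.6 -0.4  6.4] T [-0.04  0.9   0.11] g 4.37 q [ 0.24   0.619  1.979  0.     0.547 -1.428]
tooly [-2.6e-03 -6.0e-04 -1.0e+00] jaw [-9.730e-02  9.953e-01 -3.000e-04]
shift cm [-0.11  0.06  0.01] turn [ 0.0003 -0.0003 -0.0026]
```

```bash
python3 -m creep '[[[7.0,-0.15,-0.05,0,0,0,0],[7.0,0,0,0,0,0,0],[7.0,0,0,0,0,0,0],[7.0,-1.7,0,0,0,0,0],[2.5,-1.7,0,0,0,0,0],[2.5,0,0,0,0,0,0],[2.5,0,0,0,0,0,0],[2.5,0,0,0,0,0,0],[2.5,0,0,0,0,0,0]]]'; python3 dl.py .476 .131 .006 5.6;python3 - <<'E'
from h import *
for n in("top","scene"):
    p,d=arm.read_camera(n); np.save(f"pics/c_{n}.npy",p); np.save(f"pics/c_{n}d.npy",d)
    a=crop(n,p,*((240,330,180,270) if n=="top" else (310,410,180,280)),6); cv2.imwrite(f"pics/c_{n}.png",a)
E
```

```text
clock: 8.52
tcp_pos: [0.4594, 0.1298, 0.0072]
tcp_rot: [-1.569, -0.077, 0.076]
force: [-0.8, -0.2, -0.1]
grip_width: 0.296
t 8.53 p [0.4594 0.1298 0.0072] F [-0.8 -0.2 -0.1] T [-0.04 -0.01  0.03] g 2.6 q [ 0.25   0.591  2.053  0.     0.497 -1.417]
tooly [ 5.e-04  1.e-04 -1.e+00] jaw [-9.690e-02  9.953e-01  1.000e-04]
shift cm [ 1.66  0.12 -0.04] turn [-0.0001 -0.0006  0.0005]
```

View pics/c_scene.png

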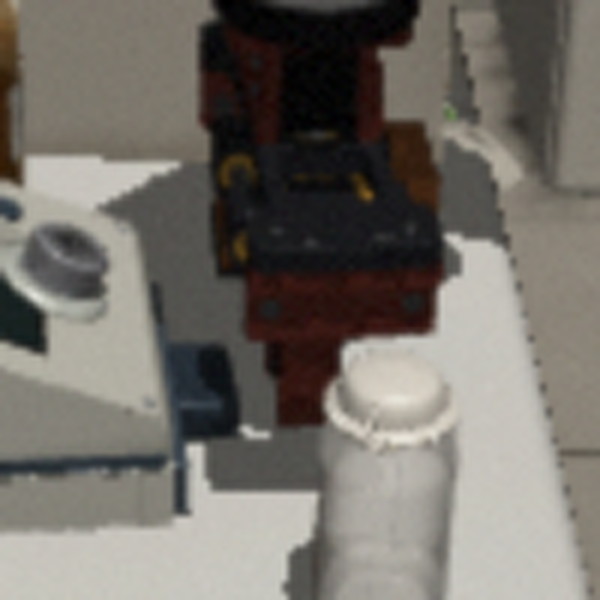

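```bash
python3 -m creep '[[[2.5,0.7,0,0,0,0,0],[2.5,0.5,0,0,0,0,0],[2.5,0.2,0,0,0,0,0],[2.5,0.2,0,0,0,0,0],[2.5,0,0,0,0,0,0]]]'; python3 -m creep '[[[2.5,0.15,0,0,0,0,0],[2.5,0.15,0,0,0,0,0],[2.5,0,0,0,0,0,0]]]'
```

```text
clock: 9.25
tcp_pos: [0.4742, 0.1311, 0.007]
tcp_rot: [-1.57, -0.075, 0.077]
force: [-2.3, 0.6, 0.5]
grip_width: 0.282
clock: 9.62
tcp_pos: [0.4744, 0.131, 0.0066]
tcp_rot: [-1.571, -0.071, 0.082]
force: [-9.3, 0.3, 5.1]
grip_width: 0.282
```

```bash
python3 -m creep '[[[2.5,0.25,0,0,0,0,0],[2.5,0.25,0,0,0,0,0],[2.5,0,0,0,0,0,0]]]';  python3 -m creep '[[[2.5,-0.8,0,0,0,0,0],[2.5,-2.5,0,0,0,0,0],[2.5,0,-3,0,0,0,0],[2.5,0,-5,0,0,0,0],[6,0,-5,0,0,0,0],[6,0,-5,0,0,0,0],[6,0,-2,0,0,0,0]]]'; python3 dl.py .442 -.001 .24 0;python3 - <<'E'
from h import *
for n in("top","scene"):
    p,d=arm.read_camera(n); np.save(f"pics/d_{n}.npy",p); np.save(f"pics/d_{n}d.npy",d)
    a=crop(n,p,*((240,360,180,270) if n=="top" else (310,410,180,280)),6); cv2.imwrite(f"pics/d_{n}.png",a)
E
```

```text
clock: 10.0
tcp_pos: [0.4744, 0.1307, 0.0058]
tcp_rot: [-1.572, -0.064, 0.089]
force: [-19.3, 1.6, 9.3]
grip_width: 0.285
clock: 10.88
tcp_pos: [0.4522, 0.1294, 0.2106]
tcp_rot: [-1.568, -0.082, 0.071]
force: [-0.6, -0.6, -0.5]
grip_width: 0.588
t 10.88 p [0.4522 0.1294 0.2106] F [-0.6 -0.6 -0.5] T [-0.04 -0.03  0.03] g 5.16 q [ 0.253  0.209  1.977 -0.     0.949 -1.414]
tooly [ 0.0068  0.0017 -1.    ] jaw [-0.097   0.9953  0.001 ]
shift cm [ -2.26  -2.96 -12.87] turn [-0.0013  0.0971  0.0069]
```

View pics/d_top.png

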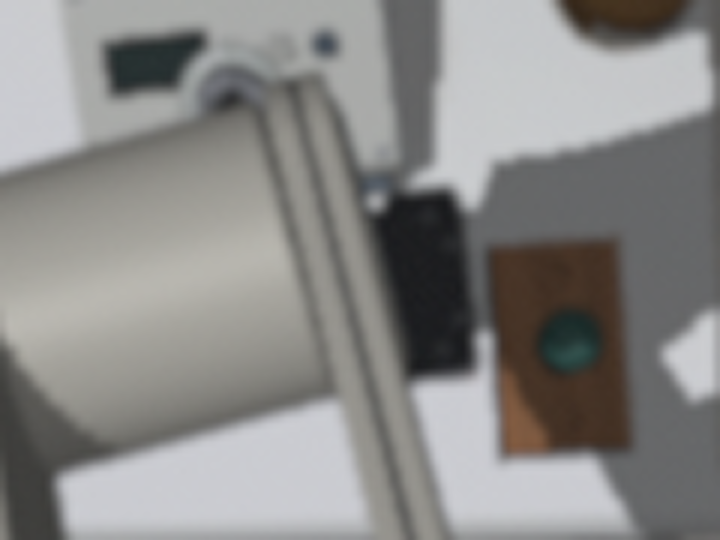

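View pics/d_scene.png

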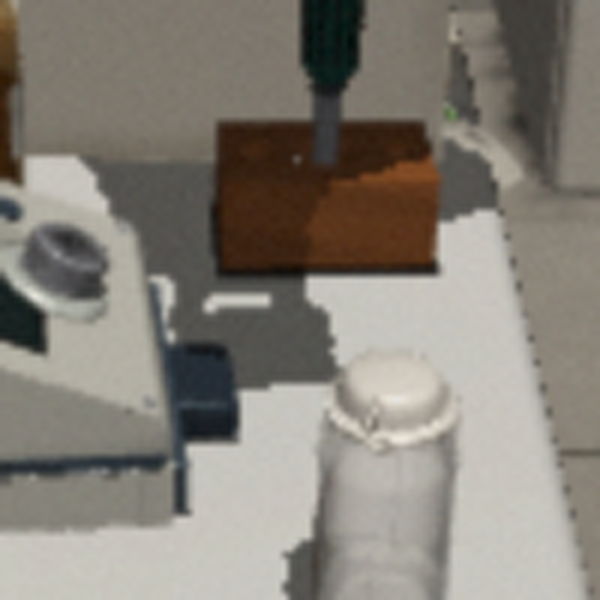

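```bash
python3 - <<'E'
from h import *
from scipy.optimize import least_squares
for tag in "d":
  for n in("top","scene"):
    d=np.load(f"pics/{tag}_{n}d.npy"); c=cloud(n,d)
    if n=="top":
        np.save("pics/dtopC.npy",c)
    P=c.reshape(-1,3); m=(abs(P[:,0]-.442)<.03)&(abs(P[:,1])<.03)&(P[:,2]>.07)&(P[:,2]<.175); P=P[m]
    print(n,len(P),"lo",np.percentile(P,3,axis=0),"hi",np.percentile(P,97,axis=0))
    if n=="top":
        t=P[P[:,2]>.15]; print(" top",t.mean(0),cv2.minEnclosingCircle((t[:,:2]*1000).astype(np.float32)),len(t))
    def f(v,h=P):
        q=h; ax=np.array([v[2],v[3],1]); ax/=np.linalg.norm(ax); w=q-[v[0],v[1],.12]; r=np.linalg.norm(w-np.outer(w@ax,ax),axis=1); return r-.0132
    h=P[(P[:,2]>.09)&(P[:,2]<.152)]
    if len(h)>20:
        s=least_squares(lambda v:f(v,h),[.442,0,0,0],loss="soft_l1",f_scale=.001); print(" cyl",s.x,len(h),np.std(s.fun))
    # stand top rect
    P=c.reshape(-1,3); m=(abs(P[:,0]-.442)<.06)&(abs(P[:,1])<.045)&(P[:,2]>.04)&(P[:,2]<.055); print(" stand",cv2.minAreaRect((P[m][:,:2]*1000).astype(np.float32)),np.median(P[m][:,2]))
# cross check pixel centroid of green
for n in("top","scene"):
    p=np.load(f"pics/d_{n}.npy").astype(int)
    w=np.zeros(p.shape[:2],bool); 
    if n=="top": w[225:250,322:350]=1
    else: w[150:200,350:380]=1
    g=w&(p[...,1]>p[...,0]+12)&(p[...,2]>p[...,0]+6); v,u=np.where(g); print(n,g.sum(),u.mean(),v.mean(),u.min(),u.max(),v.min(),v.max())
    if n=="scene":
        for vv in range(v.min(),v.max()+1,3): print(vv,u[v==vv].min(),u[v==vv].max())
E
```

```text
top 104 lo [ 0.42997601 -0.01237082  0.10778229] hi [0.45308571 0.01117509 0.1618156 ]
 top [ 0.4422747  -0.00085972  0.15601354] ((442.22015380859375, -0.9330074191093445), 12.174190521240234) 84
 cyl [ 0.44281463 -0.0012821  -0.0037232  -0.01621409] 27 0.0011840097622329733
 stand ((442.50244140625, -1.2390861511230469), (91.93192291259766, 55.85028839111328), 2.737119197845459) 0.045539785768369784
scene 261 lo [0.43290614 0.0016759  0.07499146] hi [0.45742169 0.01528698 0.14984497]
 cyl [ 4.44725691e-01  1.03075438e-04 -4.98598624e-03  1.51294854e-03] 217 0.0013456112064816133
 stand ((444.8634948730469, 1.852609634399414), (92.37727355957031, 58.37003707885742), 1.7170145511627197) 0.046080797682032375
top 57 334.49122807017545 236.78947368421052 331 338 233 241
scene 105 364.73333333333335 182.62857142857143 361 369 167 193
167 362 362
170 362 362
173 362 368
176 362 369
179 362 368
182 362 367
185 362 367
188 362 367
191 362 368
```

```bash
python3 - <<'E'
from h import *
for n in("top","scene"):
    c=cloud(n,np.load(f"pics/{n}0.npy")).reshape(-1,3)
    m=(c[:,1]<-.03)&(c[:,1]>-.2)&(c[:,0]<.7)&(c[:,0]>.25)&(c[:,2]>.05)
    P=c[m]
    for z0,z1 in((.05,.15),(.15,.25),(.25,.35),(.35,.5)):
        q=P[(P[:,2]>z0)&(P[:,2]<z1)]
        if len(q)>5: print(n,z0,len(q),"x",np.percentile(q[:,0],[1,5,50]),"y",np.percentile(q[:,1],[5,50,95,99]))
E
python3 dl.py .443 -.0005 .24 -90
```

```text
top 0.05 1177 x [0.39134078 0.4019042  0.50765392] y [-0.17189386 -0.07280028 -0.03807938 -0.03159328]
top 0.15 830 x [0.38699572 0.39963556 0.52627683] y [-0.15194888 -0.07269485 -0.04101477 -0.03245175]
top 0.25 1021 x [0.38502273 0.39196296 0.50191445] y [-0.08619093 -0.07271322 -0.07228693 -0.07215345]
top 0.35 1950 x [0.44191489 0.45857407 0.55369606] y [-0.10284174 -0.0730238  -0.07233699 -0.07217413]
scene 0.05 3105 x [0.38740548 0.39722028 0.53175215] y [-0.0740559  -0.07118058 -0.06813919 -0.06608943]
scene 0.15 4498 x [0.38802897 0.40072077 0.5418623 ] y [-0.07417175 -0.07134319 -0.0684698  -0.06709698]
scene 0.25 4891 x [0.39067375 0.4100351  0.54853171] y [-0.07414131 -0.07124119 -0.06835086 -0.06715392]
scene 0.35 5425 x [0.46209282 0.49281011 0.60539578] y [-0.07422701 -0.07114762 -0.06842495 -0.06733666]
t 10.97 p [0.4522 0.1294 0.2099] F [-0.3  0.2  1.3] T [ 0.05 -0.04 -0.02] g 5.83 q [ 0.253  0.21   1.978 -0.     0.947 -1.414]
tooly [ 0.0068  0.0017 -1.    ] jaw [-0.097   0.9953  0.001 ]
shift cm [ -2.16  -3.04 -12.84] turn [-0.0066  1.6679  0.0044]
```

```bash
python3 - <<'E'
from h import *
d=np.load("pics/d_topd.npy"); c=cloud("top",d); q1=.253
e=np.array([np.cos(q1),np.sin(q1)]); l=np.array([-np.sin(q1),np.cos(q1)])
r=c[...,:2]@e; s=c[...,:2]@l; z=c[...,2]
m=(z>.16)&(r>.0)&(r<.62)&(abs(s)<.25)&(z<1.2)
for z0 in np.arange(.15,.85,.1):
    k=m&(z>z0)&(z<z0+.1); 
    if k.sum()>10: print(round(z0,2),k.sum(),"r",np.percentile(r[k],[2,98]).round(3),"lat",np.percentile(s[k],[2,98]).round(3))
E
```

```text
0.15 512 r [0.358 0.614] lat [-0.234 -0.167]
0.25 1344 r [0.356 0.609] lat [-0.232 -0.051]
0.35 1105 r [0.409 0.614] lat [-0.234 -0.185]
0.45 2068 r [0.405 0.611] lat [-0.238  0.057]
0.55 6414 r [0.337 0.604] lat [-0.239  0.07 ]
0.65 6599 r [0.275 0.36 ] lat [-0.044  0.064]
0.75 2300 r [0.247 0.278] lat [-0.046  0.058]
```

```bash
python3 -m creep '[[[6,0,0,0,0,0.185,0],[6,0,0,0,0,0.185,0],[6,0,0,0,0,0.185,0],[6,0,0,0,0,0.185,0],[6,0,0,0,0,0.185,0],[6,0,0,0,0,0.185,0],[6,0,0,0,0,0.185,0],[6,0,0,0,0,0.185,0],[6,0,0,0,0,0.185,0],[6,0,0,0,0,0,0]]]' 40; python3 dl.py .443 -.0005 .21 -90
```

```text
clock: 12.22
tcp_pos: [0.4497, 0.1287, 0.206]
tcp_rot: [-1.213, 1.207, -1.206]
force: [-0.1, -0.6, -0.0]
grip_width: 0.683
t 12.22 p [0.4497 0.1287 0.206 ] F [-0.1 -0.6 -0. ] T [-0.04  0.04 -0.04] g 6.0 q [ 0.253  0.215  1.981 -0.     0.946  0.249]
tooly [-1.2e-03 -4.0e-04 -1.0e+00] jaw [ 1.      0.0046 -0.0012]
shift cm [12.92 -0.39 -0.73] turn [0.0012 0.0046 0.0004]
```

```bash
python3 -m creep '[[[6,3.2,0,-0.18,0,0,0],[6,3.2,0,-0.18,0,0.004,0],[6,3.2,0,-0.18,0,0,0],[6,2.4,0,-0.17,0,0,0],[6,0.9,0,0,0,0,0],[6,0,0,0,0,0,0]]]' 40; python3 dl.py .443 -.0005 .095 -90; python3 - <<'E'
from h import *
for n in("top","scene"):
    p,d=arm.read_camera(n); np.save(f"pics/e_{n}.npy",p); np.save(f"pics/e_{n}d.npy",d)
    a=crop(n,p,*((250,390,140,280) if n=="top" else (300,440,90,230)),4); cv2.imwrite(f"pics/e_{n}.png",a)
a=cv2.hconcat([cv2.imread("pics/e_top.png"),cv2.imread("pics/e_scene.png")]); cv2.imwrite("pics/e.png",cv2.resize(a,None,fx=.71,fy=.71))
E
```

```text
clock: 12.98
tcp_pos: [0.4431, -0.0002, 0.2069]
tcp_rot: [-1.209, 1.21, -1.209]
force: [0.2, 0.1, 0.5]
grip_width: 0.682
t 12.97 p [ 4.431e-01 -2.000e-04  2.069e-01] F [0.2 0.1 0.5] T [-0.07  0.1   0.01] g 5.99 q [-0.028  0.176  2.03   0.     0.935 -0.027]
tooly [-3.e-04  2.e-04 -1.e+00] jaw [ 1.e+00 -4.e-04 -3.e-04]
shift cm [ 3.000e-02  1.119e+01 -1.000e-02] turn [ 0.0003 -0.0004 -0.0002]
```

View pics/e.png

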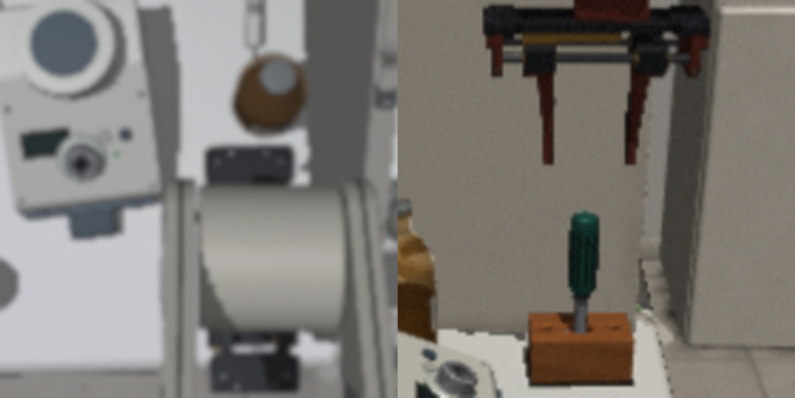

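```bash
python3 -m creep '[[[6,0,4,0.15,0,0,0],[6,0,4,0,0,0,0],[6,0,2.5,0,0,0,0],[6,0,0.7,0,0,0,0],[2.2,0,0,0,0,0,0],[2.2,0,0,0,0,0,0],[2.2,0,0,0,0,0,0],[2.2,0,0,0,0,0,0],[2.2,0,0,0,0,0,0],[2.2,0,0,0,0,0,0]]]' 40; python3 dl.py .443 -.0005 .095 -90
```

```text
clock: 14.32
tcp_pos: [0.4451, -0.0002, 0.0958]
tcp_rot: [-1.208, 1.209, -1.211]
force: [-0.4, 0.4, 6.3]
grip_width: 0.297
t 14.32 p [ 4.451e-01 -2.000e-04  9.580e-02] F [-0.4  0.4  6.3] T [-0.03  0.21  0.02] g 2.61 q [-0.027  0.378  2.102  0.     0.66  -0.026]
tooly [ 0.0011  0.     -1.    ] jaw [ 1.     -0.0011  0.0011]
shift cm [ 0.03  0.08 -0.21] turn [-0.0011 -0.0011 -0.    ]
```

```bash
python3 -m creep '[[[2.2,0,-2,0,0,0,0],[2.2,0,-2.5,0,0,0,0],[2.2,0,-3,0,0,0,0],[2.2,0,-3,0,0,0,0],[2.2,0,-2,0,0,0,0],[2.2,0,0,0,0,0,0]]]' 50; python3 - <<'E'
from h import *
s=arm.get_state(); p=np.array(s["tcp_pos"]); print(p,s["force"],s["grip_width"]*8.78)
for n in("top","scene"):
    P,d=arm.read_camera(n); np.save(f"pics/f_{n}.npy",P); np.save(f"pics/f_{n}d.npy",d)
n="scene"; P=np.load("pics/f_scene.npy"); print(proj(n,p),proj(n,p-[0,0,.09]))
a=crop(n,P,300,430,90,230,4.2); T=np.eye(4); T[:3,3]=p-[0,0,.09]
draw(n,a,circ(.0132,.076)+circ(.0055,.074)+circ(.006,0)+[((0,0,0),(0,0,.09))],T,(0,255,255),300,90,4.2)
cv2.imwrite("pics/f.png",a)
E
```

```text
clock: 15.08
tcp_pos: [0.4454, -0.0002, 0.2213]
tcp_rot: [-1.207, 1.208, -1.212]
force: [0.5, 0.2, -1.7]
grip_width: 0.298
[ 4.45355168e-01 -2.00123669e-04  2.21260926e-01] [ 0.52198851  0.16951901 -1.72688057] 2.6171082353908215
[366.36006251 140.35113176] [364.88878954 174.734636  ]
```

View pics/f.png

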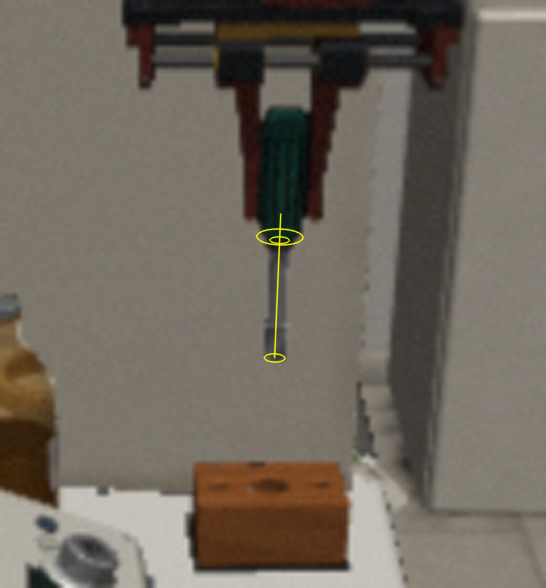

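```bash
python3 - <<'E'
from h import *
a=crop("top",np.load("pics/e_top.npy"),264,296,182,210,12)
b=crop("scene",np.load("pics/f_scene.npy"),304,336,206,234,12)
c=np.hstack([a,b]); 
for i in range(0,c.shape[1],48): cv2.line(c,(i,0),(i,6),(0,0,255),1)
for i in range(0,c.shape[0],48): cv2.line(c,(0,i),(6,i),(0,0,255),1)
cv2.imwrite("pics/lk2.png",c)
E
```

```text
(no output)
```

View pics/lk2.png

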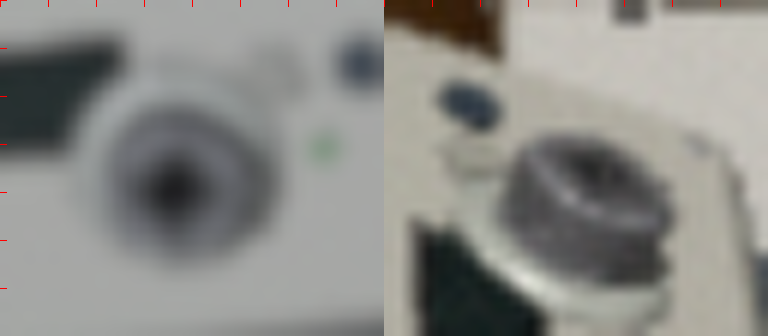

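```bash
python3 - <<'E'
from h import *
from scipy.optimize import least_squares
obs={"top":(278.25,197.05),"scene":(321.2,220.5)}
def f(P): return np.r_[proj("top",P)-obs["top"],proj("scene",P)-obs["scene"]]
s=least_squares(f,[.55,.137,.08]); P=s.x; print("triang",P,"res",s.fun)
M=frame(.5143,.1352,5.7); q=(P-M[:3,3])@M[:3,:3]; print("in M",q)
t=np.tan(np.radians(25)); c=np.cos(np.radians(25)); h=(q[2]-.045-q[0]*t)*c; print("proud",h,"foot x",q[0]+h*np.sin(np.radians(25)))
# constrained to 20 proud
def g(v):
    L=tilt(M,v[0],.045+v[0]*t,v[1]); return f(ap(L,[[0,0,.02]])[0])
s=least_squares(g,[.043,0]); L=tilt(M,s.x[0],.045+s.x[0]*t,s.x[1]); print(s.x,s.fun,ap(L,[[0,0,.02]])[0])
for n in obs: print(n,unproj(n,np.array(obs[n][0]),np.array(obs[n][1]),0*1.0+1)[...,:])
E
```

```text
triang [0.54839121 0.13845074 0.0803206 ] res [-0.00208577 -0.22942721  0.20140587  0.02249651]
in M [ 0.03424551 -0.00015126  0.0803206 ]
proud 0.017538557464878517 foot x 0.041657621743769586
[0.04223268 0.00077484] [-0.41334592 -0.11194311  0.41432875 -0.72340098] [0.54783633 0.13932607 0.08281958]
top [0.51907531 0.12002807 0.34175828]
scene [0.55523285 0.02300413 0.01029967]
```

```bash
cat > lk.py <<'E'
# usage: lk.py mx my mz d jawdeg  : tip at mouth + d(mm)*axis
import sys; from h import *
YAW=5.7; LT=.0898
f=np.array([np.cos(np.radians(YAW)),np.sin(np.radians(YAW)),0])
def pose(jaw):
    a=np.radians(jaw); z=np.array([np.cos(a),np.sin(a),0]); y=np.array([0,0,-1.]); R0=np.c_[np.cross(y,z),y,z]
    return R.from_rotvec(np.array([f[1],-f[0],0])*np.radians(25)).inv().as_matrix()@R0 if False else R.from_rotvec(np.array([f[1],-f[0],0])*np.radians(25)).as_matrix()@R0
AX=np.array([-f[0]*np.sin(np.radians(25)),-f[1]*np.sin(np.radians(25)),np.cos(np.radians(25))])
def rep(m,d,jaw=None):
    s=arm.get_state(); R0=R.from_rotvec(s["tcp_rot"]).as_matrix(); p=np.array(s["tcp_pos"])
    tip=p+LT*R0[:,1]; e=tip-np.array(m); lx=np.cross(AX,np.cross(f,AX)); ly=np.cross(AX,f); ly/=np.linalg.norm(ly); lx=np.cross(ly,AX)
    F=np.array(s["force"]); T=np.array(s["torque"])
    print("t",round(s["clock"],2),"tip-mouth mm: fwd %.2f left %.2f out %.2f"%(1000*e@lx,1000*e@ly,1000*e@AX),"| F fwd %.1f left %.1f out %.1f"%(F@lx,F@ly,F@AX),"T axis %.2f"%(T@AX),"T",np.round(T,2),"g %.2f"%(s["grip_width"]*8.78),"q",np.round(s["joint_pos"],3))
    if jaw is None:
        z=R0[:,2]; # keep roll: minimal rotation aligning y to -AX
        Rt=R.align_vectors([-AX],[R0[:,1]])[0].as_matrix()@R0
    else: Rt=pose(jaw)
    P=np.array(m)+(d*1e-3+LT)*AX
    print("shift cm",np.round(R0.T@(P-p)*100,2),"turn",np.round(R.from_matrix(R0.T@Rt).as_rotvec(),4),"tilt err deg %.2f"%np.degrees(np.arccos(min(1,-R0[:,1]@AX))))
    print("tool-axes: fwd",np.round(R0.T@lx,3),"left",np.round(R0.T@ly,3))
if __name__=="__main__":
    v=[float(a) for a in sys.argv[1:]]; rep(v[:3],v[3],v[4] if len(v)>4 else None)
E
python3 - <<'E'
from lk import *
print(AX,pose(153).T.round(3))
E
python3 -m creep '[[[2.2,-3.5,-1,0.3,0,0,0],[2.2,-3.5,-1,0.3,0,0,0],[2.2,-3.5,-1,0.3,0,0,0],[2.2,-2,0,0.3,0,0,0],[2.2,0,0,0,0,-0.185,0],[2.2,0,0,0,0,-0.185,0],[2.2,0,0,0,0,-0.185,0],[2.2,0,0,0,0,-0.185,0],[2.2,0,0,0,0,-0.185,0],[2.2,0,0,0,0,-0.185,0],[2.2,0,0,0,0,-0.185,0],[2.2,0,0,0,0,-0.185,0]]]' 50; python3 lk.py .548 .1388 .0815 25 153
```

```text
[-0.42052866 -0.04197434  0.90630779] [[ 0.404  0.886  0.228]
 [ 0.421  0.042 -0.906]
 [-0.813  0.462 -0.356]]
clock: 16.68
tcp_pos: [0.4558, 0.1246, 0.2485]
tcp_rot: [-1.571, 0.07, -0.065]
force: [-1.5, -0.2, -0.9]
grip_width: 0.294
t 16.68 tip-mouth mm: fwd -52.02 left -4.98 out 109.43 | F fwd -1.8 left -0.0 out -0.2 T axis -0.04 T [ 0.03 -0.   -0.03] g 2.58 q [ 0.242  0.165  1.93  -0.     1.05  -1.243]
shift cm [4.31 6.28 1.31] turn [-0.1841 -1.1651 -0.4278] tilt err deg 25.17
tool-axes: fwd [ 0.89  -0.425  0.166] left [-0.184 -0.     0.983]
```

```bash
python3 -m creep '[[[2.2,0,0,0,0,-0.185,0],[2.2,0,0,0,0,-0.185,0],[2.2,0,0,0,0,-0.185,0],[2.2,0,0,0,0,-0.185,0],[2.2,0,0,0,0,-0.185,0],[2.2,0,0,0,0,-0.185,0],[2.2,0,0,0,0,0,0]]]' 50; python3 lk.py .548 .1388 .0815 25
```

```text
clock: 17.55
tcp_pos: [0.456, 0.1247, 0.2488]
tcp_rot: [-1.421, -0.79, 0.794]
force: [-0.2, 0.1, -1.4]
grip_width: 0.297
t 17.55 tip-mouth mm: fwd -51.70 left -4.94 out 109.63 | F fwd -0.8 left 0.1 out -1.2 T axis -0.05 T [ 0.04  0.04 -0.04] g 2.60 q [ 0.242  0.164  1.93   0.     1.05  -2.346]
shift cm [ 3.1   6.32 -3.24] turn [-0.3481  0.     -0.2671] tilt err deg 25.14
tool-axes: fwd [ 0.55  -0.425 -0.719] left [ 0.794 -0.     0.608]
```

```bash
python3 -m creep '[[[2.2,0,0,0,-0.116,0,-0.089],[2.2,0,0,0,-0.116,0,-0.089],[2.2,0,0,0,-0.116,0,-0.089],[2.2,0,0,0,0,0,0]]]' 50; python3 lk.py .548 .1388 .0815 25
```

```text
clock: 18.05
tcp_pos: [0.4536, 0.1242, 0.2483]
tcp_rot: [-1.575, -1.129, 0.466]
force: [0.3, -0.7, -1.0]
grip_width: 0.294
t 18.05 tip-mouth mm: fwd -16.14 left -5.08 out 101.69 | F fwd -0.3 left -0.7 out -1.0 T axis -0.05 T [ 0.07  0.34 -0.  ] g 2.58 q [ 0.296 -0.01   2.205 -0.163  0.526 -2.168]
shift cm [ 1.38  7.67 -0.97] turn [-0.0023 -0.     -0.0012] tilt err deg 0.15
tool-axes: fwd [ 0.609 -0.003 -0.793] left [0.793 0.    0.609]
```

```bash
python3 -m creep '[[[2.2,0.35,2,-0.24,0,0,0],[2.2,0.35,2,-0.24,0,0,0],[2.2,0.35,2,-0.24,0,0,0],[2.2,0.35,1.7,-0.24,0,0,0],[2.2,0,0,0,0,0,0]]]' 50; python3 lk.py .548 .1388 .0815 10; python3 - <<'E'
from lk import *
s=arm.get_state(); R0=R.from_rotvec(s["tcp_rot"]).as_matrix(); p=np.array(s["tcp_pos"])
ims=[]
for n,(x0,x1,y0,y1),sc in (("top",(262,302,175,215),9),("scene",(296,346,180,240),9)):
    P,d=arm.read_camera(n); np.save(f"pics/g_{n}.npy",P); np.save(f"pics/g_{n}d.npy",d)
    a=crop(n,P,x0,x1,y0,y1,sc); b=a.copy()
    T=np.eye(4); T[:3,:3]=np.c_[np.cross(-R0[:,1],R0[:,2]),R0[:,2],-R0[:,1]]; T[:3,:3]=np.c_[R0[:,2],np.cross(-R0[:,1],R0[:,2]),-R0[:,1]]; T[:3,3]=p+LT*R0[:,1]
    draw(n,b,circ(.006,0)+circ(.006,.024)+[((0,0,-.03),(0,0,.09))],T,(0,255,255),x0,y0,sc)
    cv2.imwrite(f"pics/g_{n}.png",np.hstack([a,b])[:600,:800] if n=="scene" else np.hstack([a,b]))
E
```

```text
clock: 18.68
tcp_pos: [0.5042, 0.1348, 0.1862]
tcp_rot: [-1.576, -1.13, 0.465]
force: [0.4, -0.2, -2.0]
grip_width: 0.293
t 18.68 tip-mouth mm: fwd 4.22 left 0.38 out 23.67 | F fwd -0.5 left -0.2 out -2.0 T axis -0.06 T [ 0.01  0.3  -0.05] g 2.58 q [ 0.284  0.19   2.168 -0.22   0.363 -2.113]
shift cm [-0.29  1.37  0.32] turn [-0.0012  0.     -0.001 ] tilt err deg 0.09
tool-axes: fwd [ 0.609 -0.002 -0.793] left [ 0.793 -0.     0.609]
```

View pics/g_scene.png

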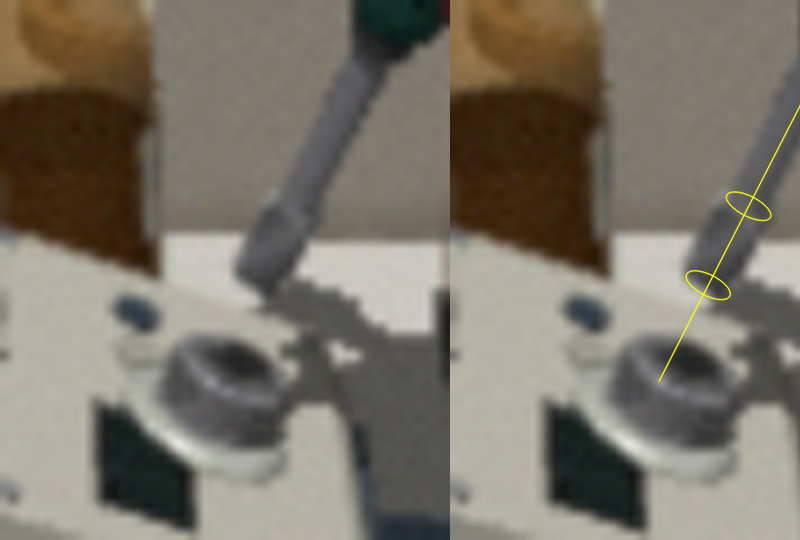

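View pics/g_top.png

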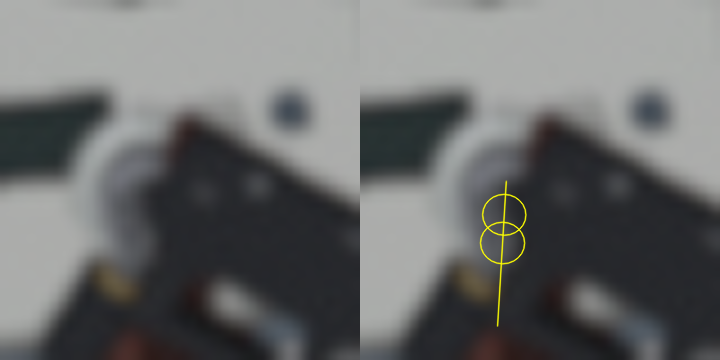

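```bash
python3 -m creep '[[[2.2,-0.29,0,0.32,0,0,0],[2.2,0,1,0,0,0,0],[2.2,0,0.7,0,0,0,0],[2.2,0,0,0,0,0,0]]]' 50; python3 lk.py .548 .1388 .0815 3; python3 - <<'E'
from lk import *
s=arm.get_state(); R0=R.from_rotvec(s["tcp_rot"]).as_matrix(); p=np.array(s["tcp_pos"])
n,(x0,x1,y0,y1),sc="scene",(300,344,190,236),13
P,d=arm.read_camera(n); np.save(f"pics/i_{n}.npy",P)
a=crop(n,P,x0,x1,y0,y1,sc); cv2.imwrite(f"pics/i_{n}.png",a)
E
```

```text
clock: 19.27
tcp_pos: [0.5064, 0.1348, 0.1694]
tcp_rot: [-1.576, -1.134, 0.465]
force: [1.0, -0.5, -0.9]
grip_width: 0.288
t 19.27 tip-mouth mm: fwd -0.58 left 0.20 out 7.53 | F fwd 0.5 left -0.6 out -1.2 T axis -0.06 T [ 0.08  0.33 -0.01] g 2.53 q [ 0.283  0.227  2.178 -0.249  0.315 -2.086]
shift cm [ 0.03  0.45 -0.06] turn [0.0005 0.     0.0013] tilt err deg 0.08
tool-axes: fwd [ 0.607  0.001 -0.795] left [0.795 0.001 0.607]
```

View pics/i_scene.png

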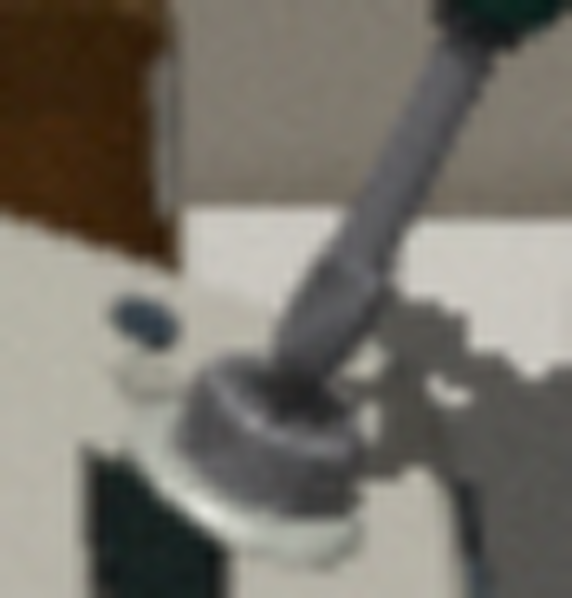

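```bash
python3 -m creep '[[[2.2,0.03,0.25,-0.04,0,0,0],[2.2,0,0.2,0,0,0,0],[2.2,0,0,0,0,0,0]]]'; python3 lk.py .548 .1388 .0815 0|head -1;  python3 -m creep '[[[2.2,0,0.15,0,0,0,0],[2.2,0,0.15,0,0,0,0],[2.2,0,0,0,0,0,0]]]'; python3 lk.py .548 .1388 .0815 0
```

```text
clock: 19.7
tcp_pos: [0.5089, 0.1351, 0.1662]
tcp_rot: [-1.576, -1.134, 0.464]
force: [0.8, 0.7, -1.0]
grip_width: 0.297
t 19.7 tip-mouth mm: fwd 0.41 left 0.31 out 3.51 | F fwd 0.3 left 0.6 out -1.3 T axis -0.09 T [ 0.12  0.32 -0.03] g 2.61 q [ 0.282  0.237  2.176 -0.255  0.306 -2.081]
clock: 20.08
tcp_pos: [0.5102, 0.1352, 0.1635]
tcp_rot: [-1.576, -1.135, 0.464]
force: [-0.5, 0.0, -0.9]
grip_width: 0.291
t 20.07 tip-mouth mm: fwd 0.46 left 0.30 out 0.51 | F fwd -0.8 left 0.1 out -0.6 T axis -0.06 T [ 0.03  0.32 -0.03] g 2.56 q [ 0.281  0.244  2.176 -0.26   0.299 -2.076]
shift cm [-0.03  0.05  0.01] turn [0.0012 0.     0.0022] tilt err deg 0.14
tool-axes: fwd [ 0.607  0.002 -0.795] left [0.795 0.001 0.607]
```

```bash
for i in 1 2; do python3 -m creep '[[[2.2,0,0.1,0,0,0,0],[2.2,0,0,0,0,0,0]]]' >/dev/null; python3 lk.py .548 .1388 .0815 0|head -1; done
```

```text
t 20.32 tip-mouth mm: fwd 0.58 left 0.33 out -0.32 | F fwd 0.3 left 0.3 out 2.7 T axis -0.09 T [ 0.15  0.38 -0.01] g 2.56 q [ 0.281  0.246  2.175 -0.261  0.297 -2.075]
t 20.57 tip-mouth mm: fwd 0.72 left 0.37 out -1.10 | F fwd -1.4 left -0.1 out 8.8 T axis -0.08 T [ 0.05  0.49 -0.05] g 2.57 q [ 0.281  0.248  2.175 -0.263  0.295 -2.073]
```

```bash
python3 -m creep '[[[2.2,0,-0.06,0,0,0.06,0],[2.2,0,0,0,0,0.06,0],[2.2,0,0,0,0,0.06,0],[2.2,0,0,0,0,0.06,0]]]' >/dev/null; python3 lk.py .548 .1388 .0815 0|head -1;  python3 -m creep '[[[2.2,0,0,0,0,0.06,0],[2.2,0,0,0,0,0.06,0],[2.2,0,0,0,0,0.06,0],[2.2,0,0,0,0,0.06,0]]]' >/dev/null; python3 lk.py .548 .1388 .0815 0|head -1
```

```text
t 21.07 tip-mouth mm: fwd 0.21 left 0.42 out -0.76 | F fwd -1.0 left -0.6 out -0.2 T axis -0.02 T [-0.18  0.48 -0.09] g 2.57 q [ 0.281  0.247  2.176 -0.262  0.297 -1.832]
t 21.57 tip-mouth mm: fwd 0.00 left 0.22 out -0.99 | F fwd -0.4 left 0.3 out -0.6 T axis -0.04 T [ 0.03  0.45 -0.01] g 2.56 q [ 0.281  0.247  2.176 -0.262  0.297 -1.592]
```

```bash
python3 -m creep '[[[2.2,0,0.12,0,0,0,0],[2.2,0,0,0,0,0,0]]]' >/dev/null; python3 lk.py .548 .1388 .0815 0|head -1;  python3 -m creep '[[[2.2,0,0.1,0,0,0,0],[2.2,0,0,0,0,0,0]]]' >/dev/null; python3 lk.py .548 .1388 .0815 0
```

```text
t 21.82 tip-mouth mm: fwd -0.31 left 0.05 out -2.20 | F fwd -1.6 left -1.1 out 1.3 T axis -0.05 T [-0.23  0.64 -0.14] g 2.63 q [ 0.28   0.25   2.175 -0.264  0.294 -1.593]
t 22.07 tip-mouth mm: fwd -0.49 left 0.01 out -3.24 | F fwd -3.1 left -2.4 out -0.5 T axis -0.04 T [-0.48  0.82 -0.23] g 2.61 q [ 0.28   0.253  2.175 -0.265  0.292 -1.591]
shift cm [ 0.05 -0.32 -0.02] turn [-0.0001 -0.      0.0008] tilt err deg 0.05
tool-axes: fwd [ 0.905  0.001 -0.425] left [0.425 0.    0.905]
```

```bash
python3 -m creep '[[[2.2,-0.12,0,-0.03,0,0,0],[2.2,0,0,0,0,0,0]]]' >/dev/null; python3 lk.py .548 .1388 .0815 0|head -1;  python3 -m creep '[[[2.2,0,0.1,0,0,0,0],[2.2,0,0,0,0,0,0]]]' >/dev/null; python3 lk.py .548 .1388 .0815 0
```

```text
t 22.32 tip-mouth mm: fwd -0.52 left -0.41 out -3.07 | F fwd -2.3 left 0.1 out -1.7 T axis -0.02 T [-0.07  0.68 -0.03] g 2.58 q [ 0.279  0.252  2.177 -0.265  0.289 -1.593]
t 22.57 tip-mouth mm: fwd -0.47 left -0.43 out -4.03 | F fwd -2.3 left 0.1 out -0.4 T axis -0.00 T [-0.13  0.73 -0.03] g 2.57 q [ 0.279  0.254  2.177 -0.266  0.287 -1.591]
shift cm [ 0.09 -0.4   0.02] turn [0.     0.     0.0025] tilt err deg 0.15
tool-axes: fwd [ 0.905  0.002 -0.425] left [0.425 0.001 0.905]
```

```bash
python3 -m creep '[[[2.2,-0.03,0.15,0.02,0,0,0],[2.2,0,0,0,0,0,0]]]' >/dev/null; python3 lk.py .548 .1388 .0815 0|head -1;  python3 -m creep '[[[2.2,0,0.15,0,0,0,0],[2.2,0,0,0,0,0,0]]]' >/dev/null; python3 lk.py .548 .1388 .0815 0
```

```text
t 22.82 tip-mouth mm: fwd -0.64 left -0.36 out -5.59 | F fwd -1.4 left -1.3 out -0.9 T axis 0.00 T [-0.16  0.67 -0.04] g 2.57 q [ 0.279  0.258  2.177 -0.27   0.283 -1.587]
t 23.07 tip-mouth mm: fwd -0.65 left -0.38 out -7.09 | F fwd -2.4 left -0.7 out -1.0 T axis -0.02 T [-0.1   0.48 -0.04] g 2.57 q [ 0.278  0.262  2.176 -0.273  0.28  -1.585]
shift cm [ 0.1  -0.71  0.01] turn [0.0001 0.     0.0028] tilt err deg 0.16
tool-axes: fwd [ 0.905  0.003 -0.425] left [0.425 0.001 0.905]
```

```bash
python3 -m creep '[[[2.2,-0.04,0.15,0.02,0,0,0.003],[2.2,0,0.15,0,0,0,0],[2.2,0,0,0,0,0,0]]]' >/dev/null; python3 lk.py .548 .1388 .0815 0|head -1;  python3 -m creep '[[[2.2,0,0.15,0,0,0,0],[2.2,0,0,0,0,0,0]]]' >/dev/null; python3 lk.py .548 .1388 .0815 0
```

```text
t 23.45 tip-mouth mm: fwd -1.22 left -0.39 out -10.10 | F fwd -0.4 left -0.1 out -1.4 T axis -0.08 T [ 0.08  0.28 -0.04] g 2.59 q [ 0.279  0.269  2.175 -0.279  0.278 -1.578]
t 23.7 tip-mouth mm: fwd -1.03 left -0.40 out -10.66 | F fwd -1.8 left 0.3 out 17.3 T axis -0.09 T [ 0.08  0.71 -0.02] g 2.56 q [ 0.279  0.271  2.175 -0.281  0.276 -1.576]
shift cm [ 0.12 -1.07 -0.01] turn [ 0.0004 -0.      0.0006] tilt err deg 0.04
tool-axes: fwd [ 0.905  0.001 -0.425] left [ 0.425 -0.     0.905]
```

```bash
python3 -m creep '[[[2.2,0,-0.03,0,0,0,0],[2.2,0,0.01,0,0,0.1,0],[2.2,0,0.02,0,0,0.1,0],[2.2,0,0.02,0,0,0.1,0],[2.2,0,0.02,0,0,0.1,0],[2.2,0,0,0,0,0,0]]]' 60 >/dev/null; python3 lk.py .548 .1388 .0815 0
```

```text
t 24.45 tip-mouth mm: fwd -1.18 left -0.27 out -11.11 | F fwd -1.0 left 0.8 out 16.8 T axis 0.10 T [0.16 0.79 0.22] g 2.57 q [ 0.279  0.272  2.175 -0.282  0.275 -1.174]
shift cm [ 0.13 -1.11  0.02] turn [0.     0.     0.0006] tilt err deg 0.04
tool-axes: fwd [ 0.999  0.001 -0.038] left [ 0.038 -0.     0.999]
```

```bash
python3 -m creep '[[[2.2,0,0,0,0,0.1,0],[2.2,0,0.015,0,0,0.1,0],[2.2,0,0.02,0,0,0.1,0],[2.2,0,0.02,0,0,0.1,0],[2.2,0,0.02,0,0,0.1,0],[2.2,0,0,0,0,0,0]]]' 60 >/dev/null; python3 lk.py .548 .1388 .0815 0; python3 -m creep '[[[2.2,0,0.015,0,0,0.1,0],[2.2,0,0.02,0,0,0.1,0],[2.2,0,0.02,0,0,0.1,0],[2.2,0,0.02,0,0,0.1,0],[2.2,0,0.02,0,0,0.1,0],[2.2,0,0,0,0,0,0]]]' 60 >/dev/null; python3 lk.py .548 .1388 .0815 0
```

```text
t 25.2 tip-mouth mm: fwd -1.12 left -0.18 out -11.99 | F fwd -0.6 left 0.4 out 13.5 T axis -0.00 T [0.39 0.78 0.22] g 2.57 q [ 0.279  0.274  2.174 -0.283  0.273 -0.673]
shift cm [ 0.1  -1.2   0.07] turn [-0.0004 -0.      0.0006] tilt err deg 0.04
tool-axes: fwd [0.895 0.001 0.446] left [-0.446  0.     0.895]
t 25.95 tip-mouth mm: fwd -1.02 left -0.12 out -12.90 | F fwd -3.1 left 1.5 out 12.8 T axis 0.09 T [0.37 0.74 0.31] g 2.57 q [ 0.279  0.276  2.174 -0.285  0.271 -0.171]
shift cm [ 0.05 -1.29  0.1 ] turn [-0.0009  0.      0.0003] tilt err deg 0.05
tool-axes: fwd [0.572 0.001 0.821] left [-0.821  0.     0.572]
```

```bash
python3 -m creep '[[[2.2,0,0.02,0,0,0.1,0],[2.2,0,0.02,0,0,0.1,0],[2.2,0,0.02,0,0,0.1,0],[2.2,0,0.02,0,0,0.1,0],[2.2,0,0.02,0,0,0.1,0],[2.2,0,0.02,0,0,0.1,0],[2.2,0,0,0,0,0,0]]]' 60 >/dev/null; python3 lk.py .548 .1388 .0815 0; python3 -m creep '[[[2.2,0,0.02,0,0,0.1,0],[2.2,0,0.02,0,0,0.1,0],[2.2,0,0,0,0,0,0]]]' 60 >/dev/null; python3 lk.py .548 .1388 .0815 0
```

```text
t 26.82 tip-mouth mm: fwd -0.89 left -0.07 out -14.09 | F fwd -2.7 left 2.5 out 13.5 T axis 0.13 T [0.35 0.79 0.34] g 2.59 q [ 0.278  0.279  2.174 -0.287  0.268  0.431]
shift cm [-0.01 -1.41  0.1 ] turn [-0.0011  0.     -0.0003] tilt err deg 0.07
tool-axes: fwd [0.008 0.001 1.   ] left [-1.     0.     0.008]
t 27.2 tip-mouth mm: fwd -0.81 left -0.06 out -14.47 | F fwd -1.4 left 2.0 out 13.6 T axis 0.12 T [0.44 0.75 0.36] g 2.58 q [ 0.278  0.28   2.173 -0.288  0.267  0.632]
shift cm [-0.03 -1.45  0.09] turn [-0.0012  0.     -0.0006] tilt err deg 0.07
tool-axes: fwd [-0.19   0.001  0.982] left [-0.982  0.    -0.19 ]
```

```bash
python3 -m creep '[[[2.2,0,0.01,0,0,0.08,0],[2.2,0,0.01,0,0,0.08,0],[2.2,0,0,0,0,0,0]]]' 60 >/dev/null; python3 lk.py .548 .1388 .0815 0|head -1; python3 -m creep '[[[2.2,0,0.01,0,0,0.06,0],[2.2,0,0,0,0,0,0]]]' 60 >/dev/null; python3 lk.py .548 .1388 .0815 0|head -1; python3 -m creep '[[[2.2,0,0.01,0,0,0.06,0],[2.2,0,0,0,0,0,0]]]' 60 >/dev/null; python3 lk.py .548 .1388 .0815 0|head -1
```

```text
t 27.57 tip-mouth mm: fwd -0.79 left -0.04 out -14.75 | F fwd -0.9 left 1.0 out 11.8 T axis 0.10 T [0.34 0.69 0.3 ] g 2.57 q [ 0.278  0.281  2.173 -0.288  0.267  0.792]
t 27.82 tip-mouth mm: fwd -0.74 left -0.05 out -14.84 | F fwd -3.1 left 2.6 out 11.8 T axis 0.13 T [0.31 0.72 0.32] g 2.57 q [ 0.278  0.281  2.173 -0.289  0.267  0.852]
t 28.07 tip-mouth mm: fwd -0.75 left -0.07 out -14.96 | F fwd -1.2 left 1.7 out 12.0 T axis 0.14 T [0.36 0.73 0.36] g 2.55 q [ 0.278  0.281  2.173 -0.289  0.266  0.912]
```

```bash
python3 -m creep '[[[2.2,0,0.01,0,0,0.06,0],[2.2,0,0,0,0,0,0]]]' 60 >/dev/null; python3 lk.py .548 .1388 .0815 0|head -1; python3 -m creep '[[[2.2,0,0.01,0,0,0.06,0],[2.2,0,0,0,0,0,0]]]' 60 >/dev/null; python3 lk.py .548 .1388 .0815 0|head -1; python3 -m creep '[[[2.2,0,0.01,0,0,0.06,0],[2.2,0,0,0,0,0,0]]]' 60 >/dev/null; python3 lk.py .548 .1388 .0815 0|head -1
```

```text
t 28.32 tip-mouth mm: fwd -0.74 left -0.05 out -15.07 | F fwd -2.3 left 2.8 out 11.4 T axis 0.10 T [0.35 0.68 0.31] g 2.57 q [ 0.278  0.281  2.173 -0.289  0.266  0.972]
t 28.57 tip-mouth mm: fwd -0.65 left -0.05 out -15.14 | F fwd -1.7 left 2.4 out 12.1 T axis 0.25 T [0.24 0.65 0.42] g 2.60 q [ 0.278  0.282  2.173 -0.289  0.266  1.032]
t 28.82 tip-mouth mm: fwd -0.59 left -0.05 out -15.14 | F fwd -1.2 left 1.5 out 13.3 T axis 0.34 T [0.21 0.7  0.5 ] g 2.57 q [ 0.278  0.282  2.173 -0.29   0.266  1.092]
```

```bash
python3 -m creep '[[[2.2,0,0,0,0,0.08,0],[2.2,0,0,0,0,0,0]]]' 60 >/dev/null; python3 lk.py .548 .1388 .0815 0|head -1; python3 -m creep '[[[2.2,0,0,0,0,0.08,0],[2.2,0,0,0,0,0,0]]]' 60 >/dev/null; python3 lk.py .548 .1388 .0815 0|head -1
```

```text
t 29.07 tip-mouth mm: fwd -0.61 left -0.07 out -15.15 | F fwd -1.7 left 1.8 out 13.6 T axis 0.39 T [0.14 0.67 0.52] g 2.60 q [ 0.278  0.282  2.173 -0.29   0.266  1.173]
t 29.32 tip-mouth mm: fwd -0.60 left -0.03 out -15.17 | F fwd -1.7 left 2.0 out 13.6 T axis 0.43 T [0.18 0.6  0.58] g 2.57 q [ 0.278  0.282  2.173 -0.29   0.266  1.252]
```

```bash
python3 -m creep '[[[2.2,0,-0.03,0,0,-0.08,0],[2.2,0,0,0,0,0,0]]]' 60 >/dev/null; python3 lk.py .548 .1388 .0815 0|head -1; python3 -m creep '[[[2.2,0,0,0,0,-0.05,0],[2.2,0,0,0,0,0,0]]]' 60 >/dev/null; python3 lk.py .548 .1388 .0815 0
```

```text
t 29.57 tip-mouth mm: fwd -0.73 left -0.10 out -15.06 | F fwd -1.5 left 1.8 out 8.8 T axis 0.30 T [0.16 0.59 0.43] g 2.57 q [ 0.278  0.281  2.173 -0.289  0.266  1.17 ]
t 29.82 tip-mouth mm: fwd -0.63 left -0.07 out -15.05 | F fwd -1.2 left 1.8 out 9.0 T axis 0.20 T [0.22 0.56 0.35] g 2.59 q [ 0.278  0.281  2.173 -0.289  0.266  1.121]
shift cm [-0.06 -1.51  0.05] turn [-0.0009  0.     -0.0012] tilt err deg 0.08
tool-axes: fwd [-0.628  0.001  0.778] left [-0.778  0.    -0.628]
```

```bash
python3 -m creep '[[[2.2,0,-0.03,0,0,-0.06,0],[2.2,0,0,0,0,-0.05,0],[2.2,0,0,0,0,0,0]]]' 60 >/dev/null; python3 lk.py .548 .1388 .0815 0|head -1; python3 -m creep '[[[2.2,0,-0.2,0,0,0,0],[2.2,0,-0.3,0,0,0,0],[2.2,0,-0.4,0,0,0,0],[2.2,0,0,0,0,0,0]]]' 60 >/dev/null; python3 lk.py .548 .1388 .0815 40
```

```text
t 30.2 tip-mouth mm: fwd -0.75 left -0.12 out -14.98 | F fwd 0.0 left 2.9 out 6.5 T axis 0.06 T [0.48 0.46 0.31] g 2.60 q [ 0.278  0.281  2.173 -0.288  0.267  1.012]
t 30.7 tip-mouth mm: fwd -1.53 left -0.63 out -6.07 | F fwd 0.5 left 0.7 out -0.6 T axis 0.06 T [0.02 0.19 0.08] g 2.58 q [ 0.279  0.259  2.176 -0.272  0.286  0.996]
shift cm [-0.13 -4.61  0.09] turn [0.0001 0.     0.0005] tilt err deg 0.03
tool-axes: fwd [-0.541 -0.     0.841] left [-0.841 -0.    -0.541]
```

```bash
python3 -m creep '[[[2.2,0,-1.5,0,0,0,0],[2.2,0,-3,0,0,0,0],[2.2,0,-4,0,0,0,0],[2.2,0,-3,0,0,0,0],[2.2,0,0,0,0,0,0]]]' 60 >/dev/null; python3 dl.py .443 -.0005 .225 -90; python3 - <<'E'
from h import *
s=arm.get_state(); R0=R.from_rotvec(s["tcp_rot"]).as_matrix(); y=R0[:,1]
print("untilt",np.round(R0.T@R.align_vectors([[0,0,-1]],[y])[0].as_rotvec(),4))
for n in("top","scene"):
    p,d=arm.read_camera(n); np.save(f"pics/j_{n}.npy",p); np.save(f"pics/j_{n}d.npy",d)
a=crop("scene",p,290,400,120,260,4.2); cv2.imwrite("pics/j.png",a)
E
```

```text
t 31.32 p [0.4633 0.1301 0.2634] F [ 0.2 -0.  -1.4] T [-0.01  0.32  0.01] g 2.58 q [ 0.304 -0.018  2.173 -0.162  0.561  0.894]
tooly [ 0.4241  0.0432 -0.9046] jaw [ 0.8112 -0.4622  0.3582]
shift cm [13.27  2.05  3.01] turn [-0.4194 -0.4637 -0.147 ]
untilt [-0.3701 -0.     -0.2387]
```

View pics/j.png

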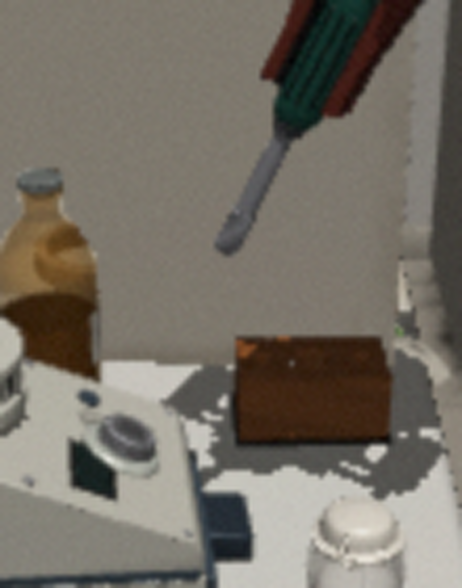

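```bash
python3 -m creep '[[[2.2,0,0,0,-0.123,0,-0.08],[2.2,0,0,0,-0.123,0,-0.08],[2.2,0,0,0,-0.124,0,-0.079],[2.2,0,0,0,0,0,0]]]' 60 >/dev/null; python3 dl.py .443 -.0005 .225 -90
```

```text
t 31.93 p [0.4649 0.1298 0.2591] F [ 0.   0.3 -1.3] T [-0.09  0.09  0.03] g 2.56 q [ 2.480e-01  1.690e-01  1.897e+00 -1.000e-03  1.082e+00  7.210e-01]
tooly [-0.0059 -0.0024 -1.    ] jaw [ 0.8903 -0.4554 -0.0042]
shift cm [12.58  3.46  4.  ] turn [ 0.0052 -0.4728  0.0037]
```

```bash
python3 -m creep '[[[2.2,0,0,0,0.003,-0.158,0.003],[2.2,0,0,0,0,-0.158,0],[2.2,0,0,0,0,-0.157,0],[2.2,0,0,0,0,0,0]]]' 60 >/dev/null; python3 dl.py .4445 -.0005 .225 -90
```

```text
t 32.42 p [0.4621 0.1296 0.2597] F [-0.4 -0.2 -1.6] T [-0.09  0.07  0.06] g 2.56 q [ 2.490e-01  1.610e-01  1.905e+00 -1.000e-03  1.076e+00  2.490e-01]
tooly [-5.e-04 -7.e-04 -1.e+00] jaw [ 1.e+00 -2.e-04 -5.e-04]
shift cm [13.01  3.48 -1.76] turn [ 0.0005 -0.0002  0.0007]
```

```bash
python3 -m creep '[[[2.2,3.2,0.5,-0.45,0,0,0],[2.2,3.2,1,-0.45,0,0,0],[2.2,3.2,1,-0.45,0,0,0],[2.2,2.4,1,-0.41,0,0,0],[2.2,1,0,0,0,0,0],[2.2,0,0,0,0,0,0]]]' 60 >/dev/null; python3 dl.py .4445 -.0005 .225 -90; python3 - <<'E'
from h import *
s=arm.get_state(); p=np.array(s["tcp_pos"]); R0=R.from_rotvec(s["tcp_rot"]).as_matrix()
for n in("top","scene"):
    P,d=arm.read_camera(n); np.save(f"pics/k_{n}.npy",P); np.save(f"pics/k_{n}d.npy",d)
n="scene"
a=crop(n,P,320,410,110,230,5); b=a.copy(); T=np.eye(4); T[:3,3]=p-[0,0,.09]
draw(n,b,circ(.0132,.076)+circ(.006,0)+[((0,0,-.09),(0,0,.09))]+circ(.0105,-p[2]+.09+.046),T,(0,255,255),320,110,5)
cv2.imwrite("pics/k.png",cv2.resize(np.hstack([a,b]),None,fx=.88,fy=.88))
E
```

```text
t 33.17 p [ 4.459e-01 -3.000e-04  2.260e-01] F [ 0.4 -0.1 -1. ] T [-0.09  0.03 -0.01] g 2.58 q [-0.027  0.152  2.007 -0.     0.983 -0.026]
tooly [ 2.e-04 -2.e-04 -1.e+00] jaw [ 1.0e+00 -1.4e-03  2.0e-04]
shift cm [ 0.02  0.1  -0.14] turn [-0.0002 -0.0014  0.0002]
```

View pics/k.png

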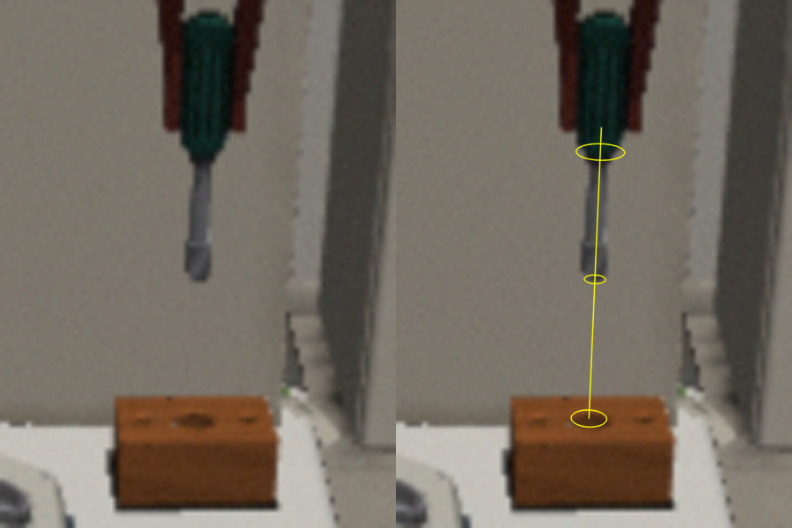

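```bash
python3 -m creep '[[[2.2,-0.07,2.5,-0.15,0,0,0],[2.2,0,2.5,0,0,0,0],[2.2,0,2,0,0,0,0],[2.2,0,1.5,0,0,0,0],[2.2,0,0,0,0,0,0]]]' 60; python3 dl.py .4445 .0005 .097 -90;  python3 -m creep '[[[2.2,0,1.5,0,0,0,0],[2.2,0,1,0,0,0,0],[2.2,0,0.5,0,0,0,0],[2.2,0,0,0,0,0,0]]]' 60; python3 dl.py .4445 .0005 .097 -90
```

```text
clock: 33.9
tcp_pos: [0.4439, 0.001, 0.1401]
tcp_rot: [-1.212, 1.209, -1.207]
force: [-0.5, -0.7, -0.9]
grip_width: 0.292
t 33.9 p [0.4439 0.001  0.1401] F [-0.5 -0.7 -0.9] T [-0.05  0.13 -0.07] g 2.57 q [-0.024  0.292  2.079 -0.     0.773 -0.026]
tooly [-2.2e-03 -2.0e-04 -1.0e+00] jaw [ 1.      0.0017 -0.0022]
shift cm [0.05 4.31 0.07] turn [0.0022 0.0017 0.0002]
clock: 34.4
tcp_pos: [0.444, 0.0005, 0.1105]
tcp_rot: [-1.211, 1.209, -1.208]
force: [-0.1, 0.4, -1.3]
grip_width: 0.294
t 34.4 p [0.444  0.0005 0.1105] F [-0.1  0.4 -1.3] T [-0.06  0.06  0.01] g 2.58 q [-0.026  0.349  2.096 -0.     0.698 -0.026]
tooly [-1.3e-03 -2.0e-04 -1.0e+00] jaw [ 1.      0.0011 -0.0013]
shift cm [-0.    1.35  0.05] turn [0.0013 0.0011 0.0002]
```

```bash
python3 -m creep '[[[2.2,0,0.6,0,0,0,0],[2.2,0,0.4,0,0,0,0],[2.2,0,0.2,0,0,0,0],[2.2,0,0,0,0,0,0]]]' 60; python3 -m creep '[[[2.2,0,0.15,0,0,0,0],[2.2,0,0,0,0,0,0]]]' 60; python3 dl.py .4445 .0005 .097 -90
```

```text
clock: 34.9
tcp_pos: [0.4442, 0.0005, 0.0987]
tcp_rot: [-1.211, 1.209, -1.208]
force: [0.2, 0.7, -1.5]
grip_width: 0.292
clock: 35.15
tcp_pos: [0.4442, 0.0005, 0.0973]
tcp_rot: [-1.21, 1.209, -1.208]
force: [-0.2, -0.1, -0.9]
grip_width: 0.299
t 35.15 p [0.4442 0.0005 0.0973] F [-0.2 -0.1 -0.9] T [-0.03  0.02 -0.02] g 2.62 q [-0.025  0.375  2.102 -0.     0.665 -0.026]
tooly [-5.e-04 -2.e-04 -1.e+00] jaw [ 1.0e+00  1.2e-03 -5.0e-04]
shift cm [0.   0.03 0.03] turn [0.0005 0.0012 0.0002]
```

```bash
python3 -m creep '[[[2.2,0,0.1,0,0,0,0],[2.2,0,0,0,0,0,0]]]' 60; python3 -m creep '[[[2.2,0,0.1,0,0,0,0],[2.2,0,0,0,0,0,0]]]' 60
```

```text
clock: 35.4
tcp_pos: [0.4442, 0.0005, 0.0963]
tcp_rot: [-1.21, 1.209, -1.208]
force: [-0.4, 0.6, -0.6]
grip_width: 0.297
clock: 35.65
tcp_pos: [0.4444, 0.0005, 0.0958]
tcp_rot: [-1.21, 1.208, -1.208]
force: [-1.8, 0.7, 5.7]
grip_width: 0.292
```

```bash
python3 -m creep '[[[2.2,0,-0.08,0,0,0,0],[3.2,0,0,0,0,0,0],[3.2,0,0,0,0,0,0],[6,0,0,0,0,0,0],[6,0,0,0,0,0,0],[6,0,0,0,0,0,0],[6,0,0,0,0,0,0]]]' 20; python3 -m creep '[[[6,0,-2,0,0,0,0],[6,0,-4,0,0,0,0],[6,0,-5,0,0,0,0],[6,0,-5,0,0,0,0],[6,0,0,0,0,0,0]]]' 20; python3 - <<'E'
from h import *
for n in("top","scene"):
    p,d=arm.read_camera(n); np.save(f"pics/l_{n}.npy",p); np.save(f"pics/l_{n}d.npy",d)
a=crop("scene",p,220,400,130,310,3.3); cv2.imwrite("pics/l.png",a)
E
```

```text
clock: 36.52
tcp_pos: [0.4442, 0.0005, 0.0961]
tcp_rot: [-1.21, 1.209, -1.208]
force: [0.3, 0.3, -0.2]
grip_width: 0.682
clock: 37.15
tcp_pos: [0.4467, 0.0005, 0.2597]
tcp_rot: [-1.205, 1.203, -1.212]
force: [-0.1, 0.3, -0.3]
grip_width: 0.681
```

View pics/l.png

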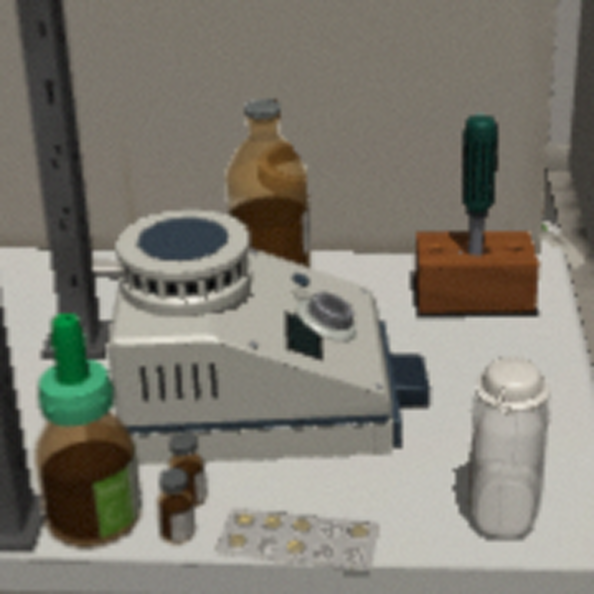

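```bash
python3 -m creep '[[[6,-4,-1,0,0,0,0],[6,-4,-1,0,0,0,0],[6,-4,-1,0,0,0,0],[6,-4,0,0,0,0,0],[6,-4,0,0,0,0,0],[6,-4,0,0,0,0,0],[6,0,0,0,0,0,0]]]' 20; python3 - <<'E'
from h import *
for n in("top","scene"):
    p,d=arm.read_camera(n); np.save(f"pics/n_{n}.npy",p); np.save(f"pics/n_{n}d.npy",d)
    c=cloud(n,d)
    if n=="scene":
        P=c.reshape(-1,3); m=(abs(P[:,0]-.444)<.03)&(abs(P[:,1])<.03)&(P[:,2]>.085)&(P[:,2]<.17); h=P[m]
        print("key cloud",np.percentile(h,[3,50,97],axis=0).round(4).tolist())
    for nm in ("flask","small_vial_1","dropper","brown_bottle","key","cassette"):
        r=arm.recognise(n,nm)[:2]; print(n,nm,[(round(x["conf"],2),np.round(cam2w(n,x["xyz"]),3).tolist()) for x in r])
    a=crop(n,p,*((215,365,130,265) if n=="top" else (220,400,130,310)),*((4.4,) if n=="top" else (3.3,))); cv2.imwrite(f"pics/n_{n}.png",a)
# before/after image difference of bottles
a=np.load("pics/a_scene.npy").astype(int); print("diff vials/dropper",abs(a-p.astype(int))[225:300,228:290].mean(),"flask",abs(a-p.astype(int))[235:295,360:390].mean())
E
```

```text
clock: 38.12
tcp_pos: [0.443, 0.2421, 0.2837]
tcp_rot: [-1.215, 1.208, -1.205]
force: [-0.0, -0.2, 1.5]
grip_width: 0.686
top flask []
top small_vial_1 [(0.75, [0.439, 0.223, 0.067]), (0.62, [0.639, 0.244, 0.031])]
top dropper [(0.65, [0.682, 0.269, 0.071])]
top brown_bottle []
top key [(0.6, [0.439, 0.001, 0.156]), (0.56, [0.411, -0.164, 0.148])]
top cassette [(0.82, [0.508, 0.137, 0.021])]
key cloud [[0.4333, 0.0014, 0.0884], [0.446, 0.0114, 0.1262], [0.4575, 0.0155, 0.1581]]
scene flask []
scene small_vial_1 [(0.69, [0.502, 0.149, 0.023]), (0.49, [0.634, 0.258, 0.035])]
scene dropper [(0.78, [0.694, 0.289, 0.06])]
scene brown_bottle [(0.83, [0.605, -0.011, 0.096])]
scene key [(0.59, [0.444, 0.011, 0.118])]
scene cassette [(0.64, [0.503, 0.153, 0.02]), (0.56, [0.612, 0.205, 0.072])]
diff vials/dropper 5.4897491039426525 flask 16.051296296296297
```

View pics/n_top.png

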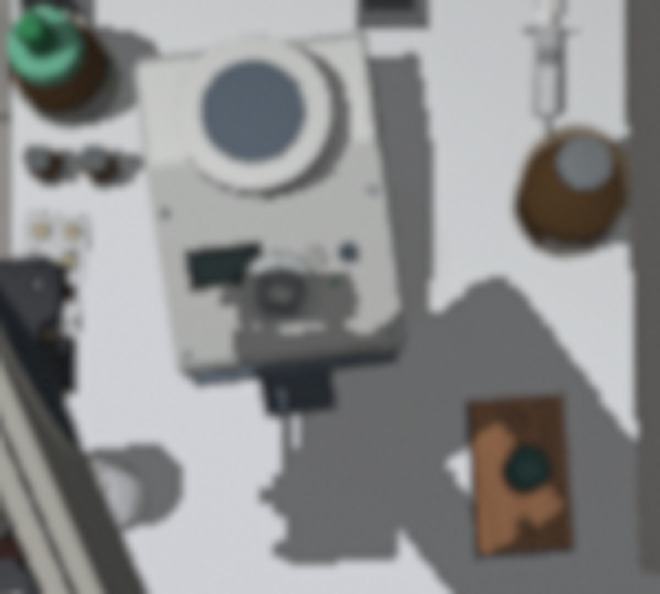

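View pics/n_scene.png

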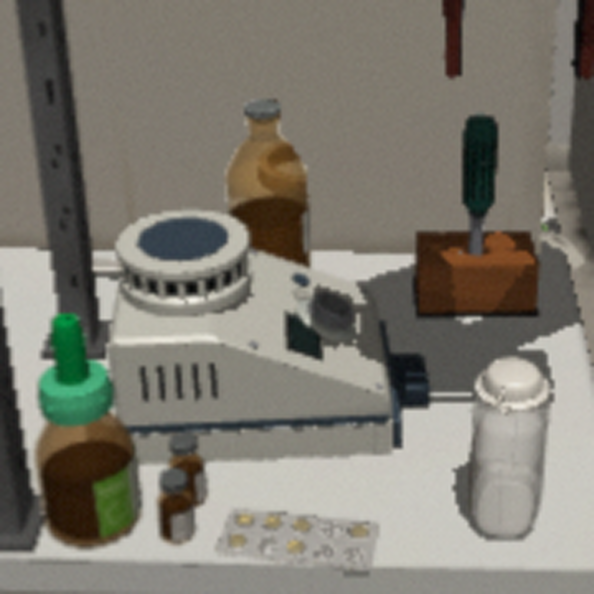

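The top view shows the cassette plate flush at (290,375) and the key in its stand hole at (527,468). The scene view shows the key upright at (478,185), the screw head sunk, and the bottles and vials where they were.

```bash
python3 - <<'E'
from workcell import arm
print(arm.job_done(), arm.get_state()["clock"])
E
```

```text
the job is handed in; nothing more can be done
the job is handed in; nothing more can be done
```

The job is done and handed in at about 39 s of the 67 s allowed.

- **Cassette:** I gripped it by its push block, aligned it and slid it in. I then pressed it home with the fingers and it did not move further at 19 N. The screw later passed 0.7 rad without jamming, which also shows it is home.
- **Lock screw:** I set the key on the head and turned it lightly until it dropped in. I pushed it to the bottom of the recess (about 10–11 mm) before driving. I then turned the tool about 2.6 rad clockwise, including play in the recess. The axial sink stopped after about 4.3–4.5 mm, against 4.56 mm expected. Axis torque rose from about 0.13 to 0.43 N m, so I took it to be on the hard stop.
- **Key:** It is back upright in the middle hole, with its bottom contact at the same height as when I picked it up. The gripper is open and clear.
- **Last checks:** Pictures from both cameras show the plate flush and the key upright, with the bottles and vials where they stood.
    - The networks missed the flask in both final views and the brown bottle in the top view. They also returned a few false vial hits. I judged these from the pictures instead.
    - The before/after difference around the flask was larger (16, against 5 around the dropper and vials). I put that down to shadow and the cassette having moved, because the flask looks unmoved.
    - The two cameras disagreed by about 2–3 mm. Touch settled the plate and socket positions.

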